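# Set a guide square on a sloping saw rest

### The job

Take the guide square off its offcut and lay it flat on the sloping board, with its fence hooked over the board's upper edge and flush along it, and the outer edge of its blade (the long outside edge of the L) along the pencil line. Then slide the stop along its track until it just meets the long end of the fence, leaving the square flush and on the line. Leave the other things on the bench where they are.

Things in the scene. Friction and masses are not known exactly. Their poses are not given: they have to be found in the camera images.
- square: Guide square, 0.3 kg: steel blade, dark wooden fence across one end (an L), upright wooden grip rib on top. Origin: on the fence's inner face, blade's centre line, level with blade's underside. x from tip to fence, z up. mm: blade x -150 to 0, y -20 to 20, z 0 to 4; fence x 0 to 20, y -20 to 70, z -12 to 4; rib x -80 to -10, y -7 to 7, z 4 to 38. Starts flat on the offcut, fence off its end.
- offcut: Dark wooden block 110 x 70 x 18 mm fixed to the bench; origin at the centre of its underside. The square starts on it.
- rest: Plywood saw rest, fixed to the bench, 330 mm wide and 180 mm deep, its top sloping 30 degrees, low towards the robot. Origin on the bench, 135 mm straight under the board's origin.
- board: Pale board fixed on the rest, tilted 30 degrees. Origin: middle of the upper edge of its top face. x up the slope, square to that edge; y along it (robot's left); z out of the top face. mm: x -130 to 0, y -150 to 150, z -22 to 0. The edge face x = 0 is free down to z -16, where the stop's track runs. Square in place: axes parallel to these, its origin at x 0, z 0.
- pencil_line (a point): Upper end of the thin dark pencil line drawn straight across the board, at the board's upper edge (board x 0, z 0); axes as the board's, the line runs along -x. It lies 20 to 80 mm to the -y side of the board's middle. The blade's y -20 mm edge belongs over it.
- stop (a joint): Travel of the stop along its track, m: 0 at the left (+y) end, growing to 0.17 as it slides along the board's -y direction. Its face is then at board y = 0.125 - value. It moves with about 2 N of friction and stays where it is left.
- stop_face (a point): Centre of the stop's flat face that looks along the board's -y; axes as the board's. From it, in mm: the stop is an aluminium block x -10.5 to 10.5, y 0 to 30, z -10 to 10, with an upright dark steel tab to hold it by, x -10.5 to 10.5, y 9 to 21, z 10 to 52.
- fence_end (a point): On the square: centre of the end face of the fence's long arm (square x 10, y 70, z -4 mm), the face which the stop must meet.
- fence_near (a point): On the square: short end of the fence's inner face (square x 0, y -20, z 0).
- fence_far (a point): On the square: long end of the fence's inner face (square x 0, y 70, z 0).
- blade_root (a point): On the square: lower corner of the blade's outer edge near the fence (square x -5, y -20 mm, z 0).
- blade_tip (a point): On the square: point on the lower corner of the blade's outer edge near its tip (square x -125, y -20 mm, z 0).
- glue: White glue bottle, 56 mm across, 150 mm tall; origin under its base. Leave alone.
- cup: White cup, 70 mm across, 85 mm tall; origin under its base. Leave alone.
- mallet: Hammer lying on the bench; origin near its middle. Leave alone.
- sander: Cork sanding block 110 x 65 x 30 mm; origin at the centre of its underside. Leave alone.

How it is judged:
On the way:
1. the square is laid flat on the board, fence flush with the upper edge, blade's outer edge on the pencil line, while the stop is still clear of the fence by more than 10 mm (x of fence_near in the frame of board between -0.002 and 0.002 m and x of fence_far in the frame of board between -0.002 and 0.002 m and y of blade_root in the frame of pencil_line between -0.004 and 0.004 m and y of blade_tip in the frame of pencil_line between -0.004 and 0.004 m and z of blade_tip in the frame of board between -0.0025 and 0.0025 m and z of fence_far in the frame of board between -0.0025 and 0.0025 m and x of blade_tip in the frame of board below -0.1 m and y of fence_end in the frame of stop_face below -0.01 m), for 0.2 s.
At the end, for the whole second after the job is handed in: The square lies at rest on the board: both ends of its fence's inner face within 2 mm of the board's upper edge face, blade within 2.5 mm of flat on the board, both ends of the blade's outer edge within 4 mm of the pencil line, and the stop at rest within 2.5 mm of the end of the fence's long arm (x of fence_near in the frame of board between -0.002 and 0.002 m and x of fence_far in the frame of board between -0.002 and 0.002 m and y of blade_root in the frame of pencil_line between -0.004 and 0.004 m and y of blade_tip in the frame of pencil_line between -0.004 and 0.004 m and z of blade_tip in the frame of board between -0.0025 and 0.0025 m and z of fence_far in the frame of board between -0.0025 and 0.0025 m and x of blade_tip in the frame of board below -0.1 m and y of fence_end in the frame of stop_face between -0.0025 and 0.002 m and linear speed of square below 0.01 m/s and velocity of joint stop between -0.01 and 0.01 m/s); the robot touches nothing.
It fails at once if the glue bottle is moved more than 30 mm (distance of glue from where it was at the start of the episode above 0.03 m).
It fails at once if the cup is moved more than 30 mm (distance of cup from where it was at the start of the episode above 0.03 m).
It fails at once if the hammer is moved more than 30 mm (distance of mallet from where it was at the start of the episode above 0.03 m).
It fails at once if the sanding block is moved more than 30 mm (distance of sander from where it was at the start of the episode above 0.03 m).
It also fails if it takes over 51 s, if anything falls off the work surface, if the arm or the gripper's body presses on something with over 40 N, if the wrist force passes 120 N, or if a joint passes its speed limit or range.

### The arm

A 7-joint arm with a two-finger parallel gripper is mounted at the origin on the work surface. World frame = base frame: x ahead of the robot, y to its left, z up, the work surface at z = 0. Lengths are in m, angles in rad, forces in N, time in s.
With the tool pointing down it reaches from about 0.35 to 0.9 m from the base axis. Payload 8.1 kg.
Tool frame: the origin (TCP) lies between the finger pads; the fingertips stand 22 mm ahead of it and the grasp point (between the pads) lies 3 mm ahead of it; z points along the fingers, y is the direction in which the jaws open and shut (so a half turn about z gives the same grasp; the last joint's range is limited). The gripper opens to 92 mm and grips with 3 to 60 N. Pads are 19 mm wide; open, the fingers measure 130 mm over their backs; the gripper's body (75 mm by 190 mm) begins 47 mm behind the grasp point.
Start: joints at [-1.296, 0.434, 0.025, 1.573, -0.012, 1.134, -0.075], TCP at [0.231, 0.581, 0.249] pointing down, gripper open.
Joint ranges: [-2.62, 2.62], [-0.44, 2.09], [-1.27, 1.32], [0.08, 2.57], [-1.32, 4.46], [0.12, 2], [-2.74, 2.74]. Speed limits (rad/s): [2.22, 2.22, 3.01, 3.01, 3.14, 3.14, 3.14].

### API

Orientations are given as a rotation vector (axis times angle).
In Python, from cell import sensors, snapshot, ctrl gives the robot as it stands. The module is installed in compiled form; this text tells all that it offers.
- The arm moves only by the shell command python3 -m inch 'ROWS' [OPENING] [FORCE]. ROWS is JSON, a list of rows, each a list of 2 entries, a list of its own where there are three numbers: the shift along the tool's x, y, z in m, then the turn, a rotation vector about the tool's x, y, z in degrees. A call has 1 to 5 rows; each row is the pose to reach, as a shift and turn from the pose measured when the call began, along the tool's axes at that moment; what a row does not reach only later rows make up. A row lasts 1/8 s, in which the tool goes at most 62.5 mm and 10.7 degrees, less where a joint would pass 70% of its speed; a pose out of reach is approached as far as the arm can. A call with a gripper value outside its range is refused whole. OPENING is the finger opening in m, from 0 to 0.0918, set as the call begins (- or left out, the last holds). The fingers move at their own pace and stop on an object; FORCE is the grip in N (left out, the last holds). Time passes only in rows, so rows that repeat a pose let the fingers close. It gives the time, the measured TCP pose, the force and the opening at its end, in the units of the state.
- sensors.observe(): the state, without advancing time (a new reading comes with each control period).
- snapshot(name): name is "side" or "top"; returns a dict with "frame" (400x640x3 uint8, red, green, blue), "z_map" (400x640 float32, m along the optical axis (not along the pixel's ray), 0 where there is no reading), "vertical_fov" (degrees; the focal length in pixels is half the picture's height over the tangent of half this angle, whatever the lens; pixels are square), "cx", "cy" (the principal point, pixels), "xyz" and "attitude" of the camera in the world. Camera axes: x right, y up, looking along -z (the intrinsics and any distortion apply to the point x, -y, -z); pixel columns grow to the right and rows downward; lengths in m; the calibration is good to about 2 mm. A picture is of the moment at which its call begins.
- ctrl.job_done(): hands the job in, once; it reports no verdict.
The state is a dict: "clock": time; "joints": joint angles; "joint_velocities": joint speeds; "effort": joint torques, N m; "position": TCP position; "tool_rot": TCP orientation; "wrist_force": force on the tool from outside, world axes, zero at the start; "moment": the same for the moment, N m; "opening": finger opening in m.
Only numpy, scipy, OpenCV 4.12 (cv2) and the standard library are available. Lean on these libraries where they do the work, as an engineer would, in place of code of your own. Each camera call takes 0.05 s, during which the arm holds its last target.

## Working session

There is one attempt and no reset: what is moved stays moved. The work goes in short steps, Python scripts to look and compute and a shell command to move; the robot and the scene stay as the last step left them, time stands still between calls to the robot, and variables do not carry over. Pictures are saved under pics/ and viewed, and the job is handed in when it is done.

```bash
mkdir -p pics; ls; cat > h.py <<'E'
import numpy as np, cv2
from scipy.spatial.transform import Rotation as R
from cell import sensors, snapshot, ctrl
def snap(n):
    d=snapshot(n); return d
def K(d):
    h,w=d['frame'].shape[:2]; f=h/2/np.tan(np.radians(d['vertical_fov'])/2); return f,d['cx'],d['cy']
E
python3 - <<'E'
from h import *
print(sensors.observe())
for n in ['side','top']:
    d=snap(n); print(n,{k:v for k,v in d.items() if k not in('frame','z_map')})
    cv2.imwrite(f'pics/{n}0.png',d['frame'][:,:,::-1]); np.savez(f'{n}0.npz',**d)
E
```

```text
pics
{'clock': 0.0, 'joints': array([-1.29562291,  0.43521319,  0.02499842,  1.57407747, -0.01160486,
        1.13402395, -0.07512492]), 'joint_velocities': array([ 0.00184908, -0.00021209, -0.00042101, -0.00040676,  0.00025063,
        0.00057557,  0.000307  ]), 'effort': array([-9.30748683e-04, -6.67861819e+01,  9.84530188e-01, -3.14470589e+01,
       -6.06875634e-02,  4.30289924e-02,  1.44686737e-04]), 'position': array([0.23041926, 0.58046303, 0.24795893]), 'tool_rot': array([-5.90039362e-01, -3.08553396e+00,  2.46568332e-03]), 'wrist_force': array([-0.14416784,  0.61491484, -0.81190652]), 'moment': array([ 0.01718289, -0.05411698,  0.05779726]), 'opening': 0.09189128215580859}
side {'vertical_fov': 43.12785335371348, 'cx': 315.7089978648915, 'cy': 198.28875602947593, 'xyz': array([ 0.15328014, -0.99022156,  1.00135291]), 'attitude': array([ 0.825447  , -0.17153092, -0.3415011 ])}
top {'vertical_fov': 57.661323819867235, 'cx': 317.4894594593125, 'cy': 198.48648776203254, 'xyz': array([ 0.36503278, -0.08645464,  0.96486265]), 'attitude': array([ 0.17521886, -0.1822222 , -1.64248192])}
```

View pics/side0.png

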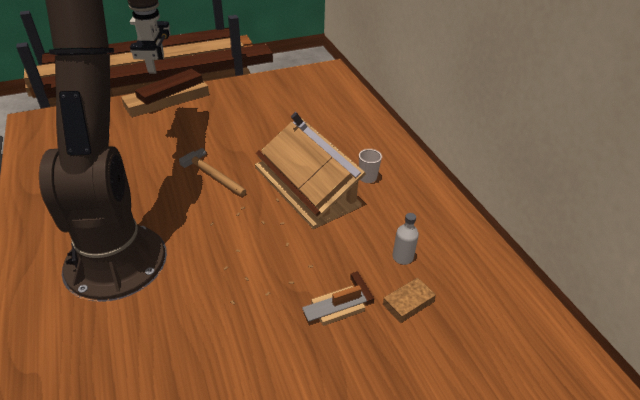

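View pics/top0.png

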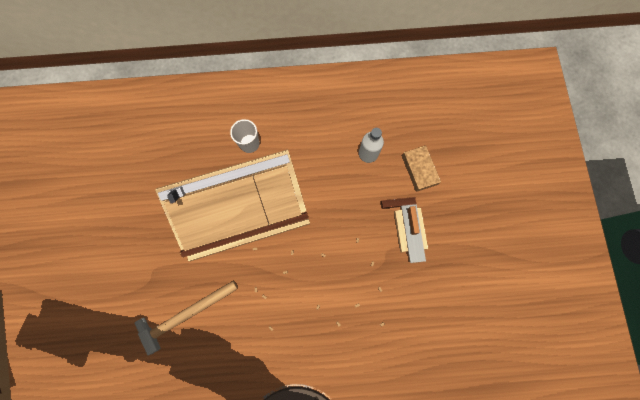

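The top view has +x up and +y left. The board is at about (160–305, 155–255) with the pencil line from about (253,175) to (270,225). The stop tab is at (175,195), and the square is on the offcut at about (412,230). Next I'll zoom in.

```bash
cat >> h.py <<'E'
def w2p(d,P):
    f,cx,cy=K(d); P=np.atleast_2d(P); c=(P-d['xyz'])@R.from_rotvec(d['attitude']).as_matrix()
    z=-c[:,2]; return np.c_[cx+f*c[:,0]/z, cy-f*c[:,1]/z]
def rays(d,uv):
    f,cx,cy=K(d); uv=np.atleast_2d(np.asarray(uv,float))
    v=np.c_[(uv[:,0]-cx)/f,-(uv[:,1]-cy)/f,-np.ones(len(uv))]
    return v@R.from_rotvec(d['attitude']).as_matrix().T
def dep(d,uv):
    uv=np.atleast_2d(uv); i=np.round(uv).astype(int); z=d['z_map'][i[:,1],i[:,0]]
    return d['xyz']+rays(d,uv)*z[:,None]
def onz(d,uv,h):
    r=rays(d,uv); return d['xyz']+r*((h-d['xyz'][2])/r[:,2])[:,None]
def tri(d1,u1,d2,u2):
    a,b=rays(d1,u1)[0],rays(d2,u2)[0]
    s=np.linalg.lstsq(np.c_[a,-b],d2['xyz']-d1['xyz'],rcond=None)[0]
    p,q=d1['xyz']+s[0]*a,d2['xyz']+s[1]*b
    return (p+q)/2,np.linalg.norm(p-q)
def load(n): 
    z=np.load(n); return {k:(z[k] if z[k].ndim else float(z[k])) for k in z}
def crop(d,x0,y0,x1,y1,s,name):
    c=cv2.resize(d['frame'][y0:y1,x0:x1],None,fx=s,fy=s,interpolation=cv2.INTER_CUBIC)[:,:,::-1].copy()
    for x in range((x0//10+1)*10,x1,10): cv2.putText(c,str(x),((x-x0)*s,8),0,.3,(255,255,255)); cv2.line(c,((x-x0)*s,10),((x-x0)*s,14),(255,255,255))
    for y in range((y0//10+1)*10,y1,10): cv2.putText(c,str(y),(0,(y-y0)*s),0,.3,(255,255,255))
    cv2.imwrite('pics/'+name,c)
E
python3 - <<'E'
from h import *
t=load('top0.npz'); s=load('side0.npz')
crop(t,145,140,315,265,4,'t_board.png'); crop(t,370,190,440,270,7,'t_sq.png')
crop(s,245,105,375,225,5,'s_board.png'); crop(s,295,265,380,325,8,'s_sq.png')
for uv in [(100,300),(350,300),(500,200),(300,60)]: print('bench',dep(t,uv))
for uv in [(270,345),(250,230)]: print('bench s',dep(s,uv))
# board plane
for d,poly in ((t,[(180,205),(245,185),(255,215),(190,240)]),(s,[(265,165),(300,135),(330,165),(300,190)])):
    m=np.zeros(d['z_map'].shape,np.uint8); cv2.fillPoly(m,[np.array(poly)],1)
    v,u=np.nonzero(m*(d['z_map']>0)); P=dep(d,np.c_[u,v]); c=P.mean(0); U,S,V=np.linalg.svd(P-c,full_matrices=False); n=V[2]*np.sign(V[2][2])
    print(c,n,np.degrees(np.arccos(n[2])),S[2]/np.sqrt(len(P)), 'azimuth',np.degrees(np.arctan2(-n[1],-n[0])))
E
```

```text
bench [[3.63690784e-01 4.77983442e-01 1.39458248e-04]]
bench [[ 0.31333096 -0.16143607  0.0007673 ]]
bench [[ 0.54205886 -0.59369099 -0.00086088]]
bench [[ 1.51634892 -0.07659636 -0.75039492]]
bench s [[ 0.29949761 -0.38045525  0.00071548]]
bench s [[ 0.35582713 -0.01647316 -0.00128521]]
[0.54856562 0.14625354 0.10525586] [-0.48985612 -0.11170604  0.86461711] 30.160987411624063 0.0015044075364935977 azimuth 12.8459775484789
[0.54125606 0.10480646 0.09370778] [-0.52356277 -0.10472816  0.8455259 ] 32.27167471435158 0.004023626914449376 azimuth 11.311574883399787
```

View pics/t_board.png

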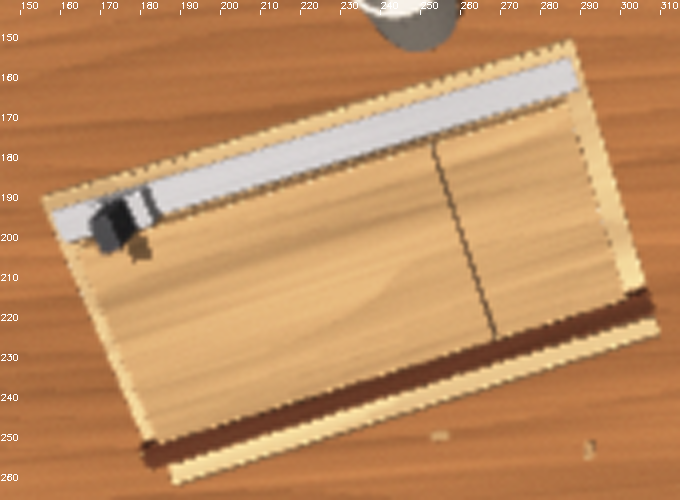

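View pics/t_sq.png

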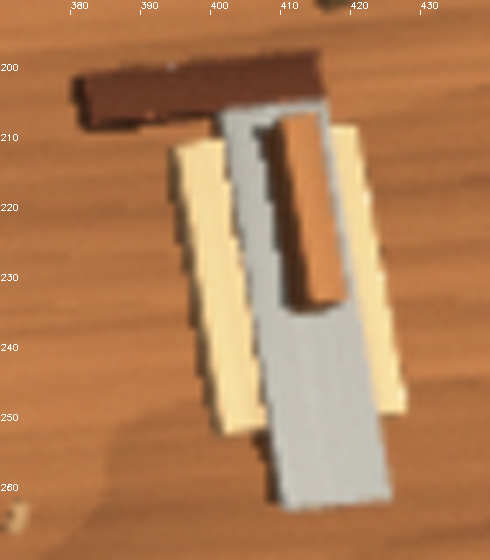

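View pics/s_board.png

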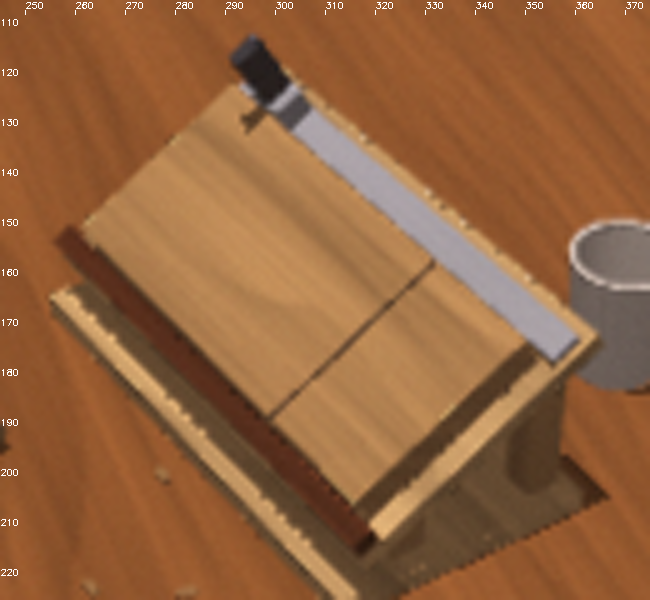

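View pics/s_sq.png

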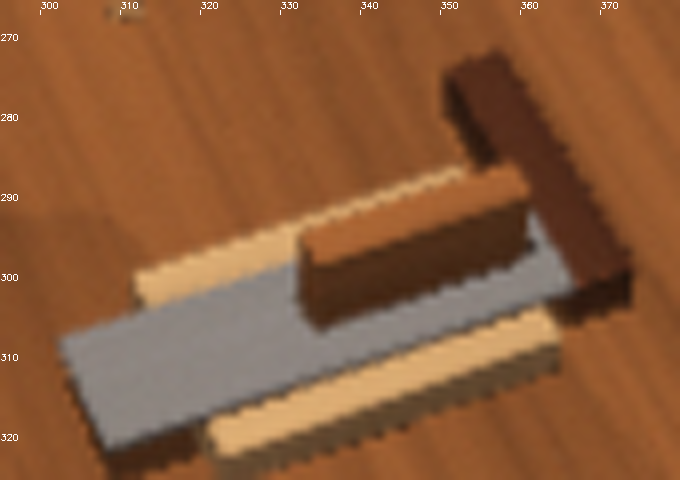

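Both views are clear. In the top crop, the board's upper edge runs about (163,201)→(288,165) and the pencil line (252,175)→(267,225). The square's rib lies about (411,207)→(416,233), and its fence end is near (381,205). Next I'll measure with subpixel profiles.

```bash
python3 - <<'E'
from h import *
from scipy.ndimage import map_coordinates as mc
t=load('top0.npz'); s=load('side0.npz')
def prof(d,p,q,n=5,half=6):
    p,q=np.array(p,float),np.array(q,float); e=(q-p)/np.linalg.norm(q-p); nn=np.array([-e[1],e[0]])
    o=np.arange(-half,half+.01,.5)
    for k in np.linspace(.1,.9,n):
        c=p+k*(q-p); x=c+o[:,None]*nn
        print(np.round(c,1),'n',np.round(nn,2),[int(mc(d['frame'].astype(float).mean(2),[[a[1]],[a[0]]],order=1)[0]) for a in x])
print('top upper edge');prof(t,(190,192.5),(288,164.5))
print('side upper edge');prof(s,(305,132),(350,173))
print('top pencil');prof(t,(252.5,175),(267.5,224))
print('side pencil');prof(s,(330.5,158.5),(298.5,189))
E
```

```text
top upper edge
[199.8 189.7] n [0.27 0.96] [214, 214, 214, 213, 211, 210, 210, 210, 209, 196, 174, 153, 130, 114, 116, 128, 153, 172, 176, 178, 177, 176, 173, 170, 170]
[219.4 184.1] n [0.27 0.96] [215, 214, 213, 211, 210, 210, 210, 209, 198, 171, 142, 125, 114, 116, 122, 147, 171, 173, 175, 173, 170, 170, 169, 169, 169]
[239.  178.5] n [0.27 0.96] [211, 211, 211, 210, 208, 208, 208, 202, 176, 149, 128, 113, 116, 117, 142, 168, 171, 171, 171, 171, 171, 171, 171, 171, 170]
[258.6 172.9] n [0.27 0.96] [210, 209, 209, 208, 207, 207, 205, 183, 158, 141, 126, 121, 116, 132, 156, 168, 171, 173, 175, 177, 178, 179, 180, 180, 176]
[278.2 167.3] n [0.27 0.96] [210, 210, 210, 210, 210, 209, 200, 185, 167, 150, 135, 122, 129, 148, 164, 173, 177, 178, 179, 182, 183, 182, 180, 177, 172]
side upper edge
[309.5 136.1] n [-0.67  0.74] [159, 165, 168, 168, 169, 169, 169, 168, 168, 168, 168, 168, 163, 149, 135, 134, 136, 136, 135, 135, 134, 132, 130, 128, 126]
[318.5 144.3] n [-0.67  0.74] [161, 165, 166, 167, 167, 167, 167, 167, 166, 165, 163, 162, 152, 141, 133, 135, 135, 133, 132, 131, 131, 130, 12
[... 1349 characters left out ...]
17, 117, 118, 116, 103, 87, 74, 90, 108, 118, 120, 119, 118, 120, 120, 120, 120, 118]
[320.9 167.6] n [-0.69 -0.72] [127, 127, 126, 126, 126, 127, 127, 126, 126, 126, 124, 120, 106, 97, 99, 112, 122, 126, 126, 126, 126, 126, 126, 126, 126]
[314.5 173.8] n [-0.69 -0.72] [132, 131, 131, 130, 130, 129, 130, 130, 129, 129, 127, 118, 98, 85, 89, 111, 125, 128, 128, 128, 128, 129, 129, 129, 129]
[308.1 179.8] n [-0.69 -0.72] [131, 131, 131, 131, 131, 131, 131, 131, 131, 131, 127, 116, 98, 90, 100, 121, 129, 132, 130, 131, 131, 131, 131, 131, 132]
[301.7 186. ] n [-0.69 -0.72] [128, 128, 127, 128, 128, 128, 128, 128, 129, 129, 127, 124, 110, 97, 96, 110, 121, 128, 128, 128, 128, 128, 128, 129, 128]
```

```bash
cat > m.py <<'E'
from h import *
t=load('top0.npz'); s=load('side0.npz')
nT=np.array([.27,.96]); nS=np.array([-.67,.74])
te=np.array([(199.8,189.7),(219.4,184.1),(239,178.5),(258.6,172.9),(278.2,167.3)])+np.array([1.9,1.5,1.1,.8,.4])[:,None]*nT
se=np.array([(309.5,136.1),(318.5,144.3),(327.5,152.5),(336.5,160.7),(345.5,168.9)])+np.array([.6,.15,-.25,-.5,-.6])[:,None]*nS
nP=np.array([-.96,.29]); nQ=np.array([-.69,-.72])
tp=np.array([(254,179.9),(257,189.7),(260,199.5),(263,209.3),(266,219.1)])+np.array([0,0,-.1,-.8,-1])[:,None]*nP
sp=np.array([(327.3,161.6),(320.9,167.6),(314.5,173.8),(308.1,179.8),(301.7,186)])+np.array([.5,.6,.6,.5,.7])[:,None]*nQ
def bframe(yaw,o):
    c,sn=np.cos(yaw),np.sin(yaw); C,S=np.cos(np.pi/6),np.sin(np.pi/6)
    return np.c_[[c*C,sn*C,S],[-sn,c,0],[-c*S,-sn*S,C]]
E
python3 - <<'E'
from m import *
for n,d,e,p in(('top',t,te,tp),('side',s,se,sp)):
    P=onz(d,e,.135); D=P[0]-P[-1]; yaw=np.arctan2(-D[0],D[1]); print(n,'yaw',np.degrees(yaw),'\n',P.round(4), 'straight',np.round(((P-P[0])@np.array([np.cos(yaw),np.sin(yaw),0]))*1e3,1))
    B=bframe(yaw,0)
    r=rays(d,p); k=((P[2]-d['xyz'])@B[:,2])/(r@B[:,2]); Q=(d['xyz']+r*k[:,None]-P[2])@B
    print('pencil in board axes rel P2',Q.round(4)); # upper end
    a=np.polyfit(Q[:,0],Q[:,1],1); print('slope deg',np.degrees(np.arctan(a[0])),'top pt world',P[2]+B@[0,a[1],0])
# board corners
print('corners top',onz(t,[(287.5,165.6)],.135))
# pencil triangulate via both
E
```

```text
top yaw 13.260953232023706 
 [[ 0.5936  0.1763  0.135 ]
 [ 0.6045  0.1301  0.135 ]
 [ 0.6156  0.0837  0.135 ]
 [ 0.6264  0.0368  0.135 ]
 [ 0.6376 -0.0103  0.135 ]] straight [ 0.   0.1  0.1 -0.1 -0. ]
pencil in board axes rel P2 [[-0.0112 -0.0325 -0.    ]
 [-0.0363 -0.0317  0.    ]
 [-0.0619 -0.0311 -0.    ]
 [-0.0879 -0.032   0.    ]
 [-0.1144 -0.0316  0.    ]]
slope deg -0.34715506737530427 top pt world [0.62292748 0.05238914 0.135     ]
side yaw 13.257853313297003 
 [[ 0.5974  0.1644  0.135 ]
 [ 0.6088  0.1182  0.135 ]
 [ 0.6197  0.0736  0.135 ]
 [ 0.6297  0.0303  0.135 ]
 [ 0.6388 -0.0117  0.135 ]] straight [0.  0.6 0.9 0.7 0. ]
pencil in board axes rel P2 [[-0.0205 -0.022  -0.    ]
 [-0.0453 -0.0214 -0.    ]
 [-0.0705 -0.0217 -0.    ]
 [-0.0953 -0.0218 -0.    ]
 [-0.1204 -0.0213 -0.    ]]
slope deg -0.25921487307305807 top pt world [0.62470634 0.05226055 0.135     ]
corners top [[ 0.64101871 -0.03251941  0.135     ]]
```

```bash
cat > sq.py <<'E'
from m import *
from scipy.optimize import least_squares
def px(p,x0,y0,s): return np.array([x0+(p[0]+.5)/s-.5,y0+(p[1]+.5)/s-.5])
T=[((280,508),(-150,20,4)),((392,500),(-150,-20,4)),((282,117),(-10,7,38)),((318,114),(-10,-7,38)),((346,300),(-80,-7,38)),((310,303),(-80,7,38)),((318,50),(20,-20,4)),((325,100),(0,-20,4)),((75,78),(20,70,4))]
S=[((60,340),(-150,20,4)),((108,450),(-150,-20,4)),((300,235),(-80,7,38)),((312,266),(-80,-7,38)),((517,163),(-10,7,38)),((530,192),(-10,-7,38)),((445,70),(0,70,4)),((497,50),(20,70,4)),((632,262),(20,-20,4)),((578,290),(0,-20,4))]
def fit(L):
    W=[];M=[]
    for d,a,m in L:
        W.append(onz(d,[a],.018+m[2]/1e3)[0]);M.append(np.array(m)/1e3)
    W,M=np.array(W),np.array(M)
    def f(p):
        c,s=np.cos(p[2]),np.sin(p[2]); return (np.c_[p[0]+c*M[:,0]-s*M[:,1],p[1]+s*M[:,0]+c*M[:,1]]-W[:,:2]).ravel()
    r=least_squares(f,[.5,-.3,0],loss='soft_l1',f_scale=.002); return r.x, f(r.x).reshape(-1,2)*1e3
lt=[(t,px(a,370,190,7),m) for a,m in T]; ls=[(s,px(a,295,265,8),m) for a,m in S]
E
python3 - <<'E'
from sq import *
for L in(lt,ls,lt+ls):
    x,r=fit(L); print(x,np.degrees(x[2])); print(r.round(1).tolist())
E
```

```text
[ 0.54450766 -0.33782182  0.0240789 ] 1.3796193964383061
[[-1.3, -0.7], [0.0, 0.5], [0.6, 1.0], [0.9, 0.2], [-0.7, -0.9], [-1.0, 0.1], [0.2, 1.0], [-0.2, 0.5], [1.6, -2.3]]
[ 0.54515785 -0.34002681  0.02980184] 1.707519486977327
[[-1.7, -0.5], [-0.4, -0.1], [-0.4, 1.6], [1.0, -1.0], [-0.3, 1.9], [1.0, -1.1], [-0.3, 0.7], [1.1, -0.3], [0.2, -2.0], [-0.3, 1.0]]
[ 0.54484097 -0.33891334  0.02737441] 1.5684383605662622
[[-1.0, -2.3], [0.4, -1.1], [1.0, -0.2], [1.3, -0.9], [-0.4, -2.3], [-0.7, -1.3], [0.6, 0.0], [0.2, -0.6], [1.7, -3.3], [-2.0, 1.0], [-0.7, 1.3], [-0.7, 3.0], [0.7, 0.3], [-0.6, 3.1], [0.7, 0.1], [-0.4, 1.8], [1.0, 0.7], [-0.2, -0.9], [-0.6, 2.1]]
```

```bash
cat >> h.py <<'E'
def rel(p,Rm=None,note=''):
    o=sensors.observe(); A=R.from_rotvec(o['tool_rot']); 
    sh=A.inv().apply(np.array(p)-o['position']); tu=np.zeros(3) if Rm is None else np.degrees((A.inv()*R.from_matrix(Rm)).as_rotvec())
    print(note,'clock',round(o['clock'],2),'pos',o['position'].round(4),'F',o['wrist_force'].round(1),'open',round(o['opening'],4),'-> shift mm',(sh*1e3).round(1),'turn',tu.round(2))
def toolR(yaw,tilt=0):  # tool y along yaw's y, z into surface
    c,s=np.cos(yaw),np.sin(yaw); C,S=np.cos(tilt),np.sin(tilt)
    B=np.c_[[c*C,s*C,S],[-s,c,0],[-c*S,-s*S,C]]
    return np.c_[-B[:,0],B[:,1],-B[:,2]]
E
python3 - <<'E'
from m import *
print('glue',onz(t,[(370,158)],.0),onz(s,[(404,258)],0),'sander',onz(t,[(422,168)],.03),'cup',onz(t,[(250,145)],.0))
y=np.radians(1.57)
rel([.45,.10,.30],toolR(y),'via'); rel([.5,-.34,.2],toolR(y),'hover')
E
```

```text
glue [[ 0.68962274 -0.25492267  0.        ]] [[ 0.70602125 -0.25681469  0.        ]] sander [[ 0.64017652 -0.38576201  0.03      ]] cup [[7.55207467e-01 7.80974222e-02 1.11022302e-16]]
via clock 0.1 pos [0.2305 0.5805 0.248 ] F [0.2 0.1 0.2] open 0.0917 -> shift mm [-381.3 -365.7  -51.4] turn [-8.000e-02 -1.000e-02 -2.322e+01]
hover clock 0.1 pos [0.2305 0.5805 0.248 ] F [0.2 0.1 0.2] open 0.0917 -> shift mm [-590.1 -756.    49.2] turn [-8.000e-02 -1.000e-02 -2.322e+01]
```

```bash
python3 -m inch '[[[-42,-41,-12],[0,0,-5]],[[-85,-82,-25],[0,0,-10]],[[-127,-122,-40],[0,0,-15]],[[-169,-162,-50],[0,0,-20]],[[-211,-203,-50],[0,0,-23.2]]]' 0.0918 20
python3 -m inch '[[[0,-60,0],[0,0,0]],[[0,-60,0],[0,0,0]]]'
python3 - <<'E'
from h import *
rel([.45,.0,.28],toolR(np.radians(1.57)))
rel([.5,-.34,.2],toolR(np.radians(1.57)))
E
```

```text
clock: 0.72
position: [0.3575, 0.3003, 0.3123]
tool_rot: [0.046, -3.141, 0.002]
wrist_force: [1.5, 0.5, -0.4]
opening: 0.0918
clock: 0.98
position: [0.3606, 0.1751, 0.312]
tool_rot: [0.045, -3.141, 0.002]
wrist_force: [0.4, 0.0, 0.5]
opening: 0.092
 clock 0.97 pos [0.3606 0.1751 0.312 ] F [0.4 0.  0.5] open 0.092 -> shift mm [ -84.3 -177.6   32.2] turn [-0.06 -0.02  0.08]
 clock 0.97 pos [0.3606 0.1751 0.312 ] F [0.4 0.  0.5] open 0.092 -> shift mm [-124.6 -518.8  112.5] turn [-0.06 -0.02  0.08]
```

I typed millimetres where metres are expected. The step cap kept the path harmless, and I'll use metres from here.

```bash
python3 -m inch '[[[-0.015,-0.06,0],[0,0,0]],[[-0.03,-0.12,0],[0,0,0]],[[-0.045,-0.18,0],[0,0,0]],[[-0.06,-0.24,0.01],[0,0,0]],[[-0.075,-0.3,0.02],[0,0,0]]]'
python3 -m inch '[[[-0.012,-0.055,0.015],[0,0,0]],[[-0.025,-0.11,0.03],[0,0,0]],[[-0.037,-0.165,0.06],[0,0,0]],[[-0.05,-0.218,0.09],[0,0,0]],[[-0.05,-0.218,0.09],[0,0,0]]]'
python3 - <<'E'
from h import *
rel([.5,-.34,.049],toolR(np.radians(1.57)))
t=snap('top'); s=snap('side')
crop(t,340,120,470,280,4,'t1.png'); crop(s,260,190,420,330,4,'s1.png')
E
```

```text
clock: 1.6
position: [0.4442, -0.124, 0.2923]
tool_rot: [-0.046, 3.141, -0.001]
wrist_force: [1.8, 0.6, -0.3]
opening: 0.0915
clock: 2.22
position: [0.4985, -0.3443, 0.1992]
tool_rot: [0.038, -3.136, 0.002]
wrist_force: [-0.4, -0.0, -0.2]
opening: 0.0919
 clock 2.23 pos [ 0.4985 -0.3443  0.1992] F [-0.4 -0.  -0.2] open 0.0919 -> shift mm [ -2.3   4.5 150.1] turn [-0.09 -0.29 -0.2 ]
```

View pics/t1.png

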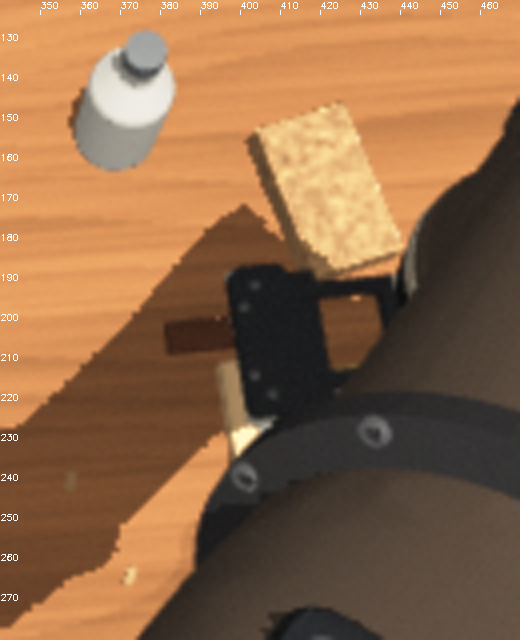

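View pics/s1.png

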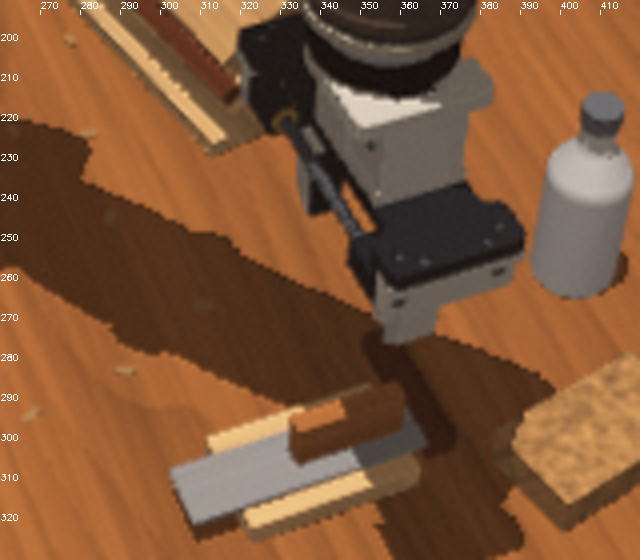

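The gripper is above the rib, with the rib at about (345,295) in the side view. The bottle and cork block are clear. Descending.

```bash
python3 -m inch '[[[-0.002,0.0045,0.05],[0,-0.3,-0.2]],[[-0.0023,0.0045,0.1],[0,-0.3,-0.2]],[[-0.0023,0.0045,0.13],[0,-0.3,-0.2]],[[-0.0023,0.0045,0.15],[0,-0.3,-0.2]],[[-0.0023,0.0045,0.15],[0,-0.3,-0.2]]]'
python3 - <<'E'
from h import *
rel([.5,-.34,.049],toolR(np.radians(1.57)))
E
```

```text
clock: 2.95
position: [0.502, -0.3351, 0.0513]
tool_rot: [-0.051, 3.138, 0.001]
wrist_force: [0.8, 0.3, 1.0]
opening: 0.0918
 clock 2.95 pos [ 0.502  -0.3351  0.0513] F [0.8 0.3 1. ] open 0.0918 -> shift mm [ 2.2 -4.9  2.3] turn [0.05 0.18 0.3 ]
```

```bash
python3 -m inch '[[[0.0022,-0.0049,0.0023],[0,0.2,0.3]],[[0.0022,-0.0049,0.0023],[0,0.2,0.3]]]'
python3 -m inch '[[[0,0,0],[0,0,0]],[[0,0,0],[0,0,0]],[[0,0,0],[0,0,0]],[[0,0,0],[0,0,0]],[[0,0,0],[0,0,0]]]' 0.0 25
python3 -m inch '[[[0,0,0],[0,0,0]],[[0,0,0],[0,0,0]],[[0,0,0],[0,0,0]]]'
python3 - <<'E'
from h import *
rel([.5,-.34,.049],toolR(np.radians(1.57)))
E
```

```text
clock: 3.2
position: [0.5004, -0.3409, 0.0502]
tool_rot: [-0.042, 3.14, -0.0]
wrist_force: [-0.0, 0.6, -0.2]
opening: 0.0919
clock: 3.82
position: [0.5004, -0.3409, 0.0502]
tool_rot: [-0.042, 3.14, -0.0]
wrist_force: [-1.0, 0.5, -0.9]
opening: 0.0463
clock: 4.2
position: [0.5004, -0.3406, 0.0501]
tool_rot: [-0.042, 3.14, 0.0]
wrist_force: [0.6, 3.0, 3.6]
opening: 0.0164
 clock 4.2 pos [ 0.5004 -0.3406  0.0501] F [0.6 3.  3.6] open 0.0164 -> shift mm [0.4 0.7 1.1] turn [ 0.01  0.06 -0.03]
```

```bash
python3 -m inch '[[[0,0,0],[0,0,0]],[[0,0,0],[0,0,0]],[[0,0,0],[0,0,0]]]' 0.0 40
python3 -m inch '[[[0,0,-0.005],[0,0,0]],[[0,0,-0.03],[0,0,0]],[[0,0,-0.08],[0,0,0]],[[0,0,-0.13],[0,0,0]],[[0,0,-0.18],[0,0,0]]]'
python3 -m inch '[[[0,0.06,-0.02],[0,0,0]],[[0.01,0.12,-0.02],[0,0,0]],[[0.02,0.18,-0.02],[0,0,0]],[[0.03,0.22,-0.02],[0,0,0]],[[0.03,0.22,-0.02],[0,0,0]]]'
python3 - <<'E'
from h import *
t=snap('top'); s=snap('side')
np.savez('top2.npz',**t);np.savez('side2.npz',**s)
cv2.imwrite('pics/t2.png',t['frame'][:,:,::-1]); cv2.imwrite('pics/s2.png',s['frame'][:,:,::-1])
o=sensors.observe();print(o['position'],o['opening'],o['clock'])
E
```

```text
clock: 4.58
position: [0.5005, -0.3403, 0.0501]
tool_rot: [-0.043, 3.14, 0.001]
wrist_force: [0.3, 2.9, 3.0]
opening: 0.0136
clock: 5.2
position: [0.4997, -0.3407, 0.2317]
tool_rot: [-0.041, 3.141, 0.0]
wrist_force: [1.2, -0.2, -4.1]
opening: 0.0137
clock: 5.82
position: [0.4631, -0.1184, 0.2516]
tool_rot: [0.049, -3.141, -0.003]
wrist_force: [-0.1, 0.1, -3.8]
opening: 0.0136
[ 0.46391287 -0.12184637  0.25202143] 0.014089307937081644 5.925
```

View pics/t2.png

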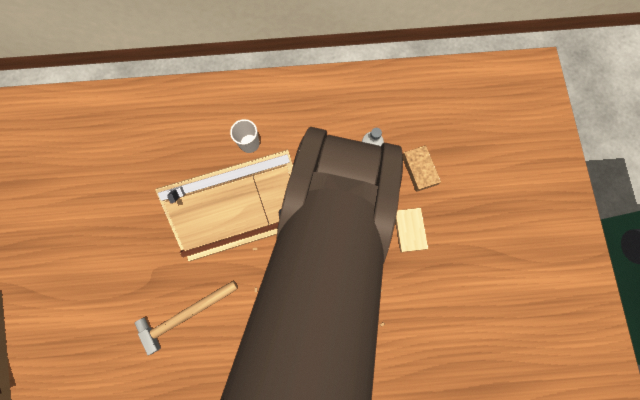

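View pics/s2.png

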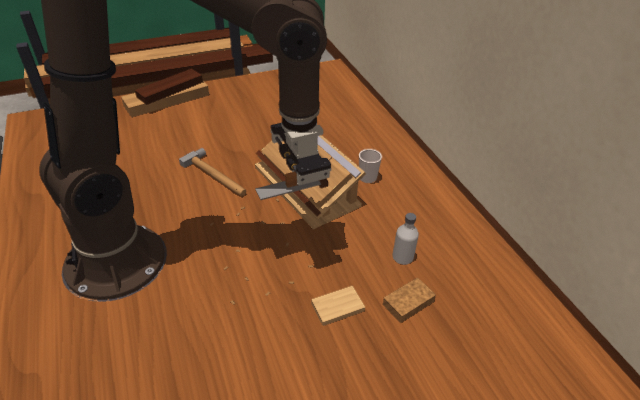

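The square is held straight in the jaws (side view, about (290,185)), and the offcut is bare. Next I'll work out the hover above the board.

```bash
cat >> h.py <<'E'
YB=np.radians(13.26); Pp=np.array([.6238,.0523,.135]); TB=toolR(YB,np.pi/6)
Bm=np.c_[-TB[:,0],TB[:,1],-TB[:,2]]
def tgt(dx=0,dy=0,dz=0,gx=-.0444,gz=.032): return Pp+Bm@np.array([dx+gx,.020+dy,dz+gz])
def where(gx=-.0444,gz=.032):
    o=sensors.observe(); A=R.from_rotvec(o['tool_rot']).as_matrix()
    q=Bm.T@(o['position']-Pp)-[gx,.02,gz]
    e=np.degrees(R.from_matrix(TB.T@A).as_rotvec())
    print('clock',round(o['clock'],2),'board err mm',(q*1e3).round(1),'rot err deg (tool)',e.round(2),'F board',(Bm.T@o['wrist_force']).round(1),'M',(Bm.T@o['moment']).round(2),'open',round(o['opening'],4))
E
python3 - <<'E'
from h import *
rel(tgt(.01,0,.08),TB); print(tgt(.01,0,.08),tgt())
E
```

```text
clock 5.92 pos [ 0.4639 -0.1218  0.252 ] F [ 0.5 -0.4 -3.7] open 0.0141 -> shift mm [-76.4 172.   37.3] turn [ -3.08 -29.83 -11.46]
[0.53570858 0.05208882 0.21479485] [0.56621279 0.05927722 0.14051281]
```

```bash
python3 -m inch '[[[-0.01,0.035,-0.01],[-0.6,-6,-2.3]],[[-0.03,0.07,-0.01],[-1.2,-12,-4.6]],[[-0.045,0.105,0],[-1.8,-18,-6.9]],[[-0.06,0.14,0.02],[-2.4,-24,-9.2]],[[-0.0764,0.172,0.0373],[-3.1,-29.8,-11.5]]]'
python3 -m inch '[[[0,0,0],[0,0,0]],[[0,0,0],[0,0,0]]]'
python3 - <<'E'
from h import *
where(); rel(tgt(.01,0,.03),TB)
E
```

```text
clock: 6.55
position: [0.5364, 0.0515, 0.2147]
tool_rot: [-0.302, 2.6, 0.08]
wrist_force: [0.8, 2.5, -2.6]
opening: 0.0136
clock: 6.8
position: [0.5368, 0.0496, 0.2148]
tool_rot: [-0.299, 2.601, 0.078]
wrist_force: [0.2, -0.2, -2.8]
opening: 0.0135
clock 6.8 board err mm [10.4 -2.7 79.8] rot err deg (tool) [ 0.18 -0.1   0.11] F board [-1.3 -0.2 -2.5] M [ 0.06  0.89 -0.01] open 0.0135
 clock 6.8 pos [0.5368 0.0496 0.2148] F [ 0.2 -0.2 -2.8] open 0.0135 -> shift mm [ 0.5  2.9 49.7] turn [-0.18  0.1  -0.11]
```

```bash
python3 -m inch '[[[0.0005,0.003,0.02],[-0.2,0.1,-0.1]],[[0.0005,0.003,0.04],[-0.2,0.1,-0.1]],[[0.0005,0.003,0.05],[-0.2,0.1,-0.1]],[[0.0005,0.003,0.05],[-0.2,0.1,-0.1]]]'
python3 - <<'E'
from h import *
where(); rel(tgt(.01,0,.03),TB)
t=snap('top'); s=snap('side')
np.savez('top3.npz',**t);np.savez('side3.npz',**s)
crop(t,145,120,315,265,4,'t3.png'); crop(s,240,80,380,220,5,'s3.png')
E
```

```text
clock: 7.3
position: [0.561, 0.0564, 0.1714]
tool_rot: [-0.299, 2.604, 0.081]
wrist_force: [-0.6, 0.6, -3.5]
opening: 0.0137
clock 7.3 board err mm [10.5 -1.6 29.6] rot err deg (tool) [0.05 0.02 0.14] F board [-2.2  0.7 -2.8] M [ 0.01  0.95 -0.06] open 0.0137
 clock 7.3 pos [0.561  0.0564 0.1714] F [-0.6  0.6 -3.5] open 0.0137 -> shift mm [ 0.5  1.6 -0.4] turn [-0.05 -0.02 -0.14]
```

View pics/t3.png

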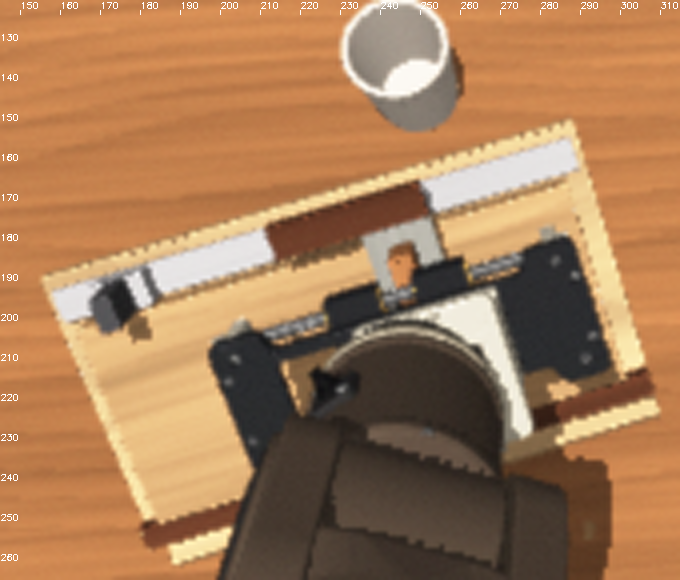

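View pics/s3.png

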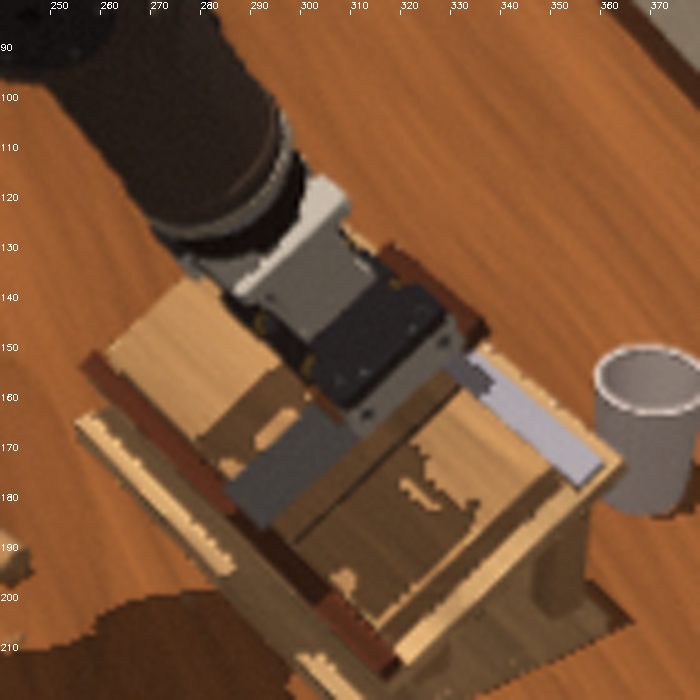

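The square hovers parallel to the board. I'll compare its predicted corner pixels with those seen: top crop fence corners about (268,228), (422,180), (433,212), and side crop tip corners about (228,490), (265,527).

```bash
python3 - <<'E'
from h import *
t=load('top3.npz'); s=load('side3.npz')
o=sensors.observe(); A=R.from_rotvec(o['tool_rot']).as_matrix(); Bs=np.c_[-A[:,0],A[:,1],-A[:,2]]
O=o['position']-Bs@[-.0444,0,.032]
M={'f20_70':(20,70,4),'f20_-20':(20,-20,4),'f0_-20':(0,-20,4),'f0_70':(0,70,4),'rib-10_7':(-10,7,38),'rib-10_-7':(-10,-7,38),'tip20':(-150,20,4),'tip-20':(-150,-20,4)}
for k,m in M.items():
    P=O+Bs@(np.array(m)/1e3); a=w2p(t,P)[0];b=w2p(s,P)[0]
    print(k,'top crop',((a-[145,120]+.5)*4-.5).round(0),'side crop',((b-[240,80]+.5)*5-.5).round(0))
E
```

```text
f20_70 top crop [260. 231.] side crop [387. 237.]
f20_-20 top crop [414. 184.] side crop [479. 314.]
f0_-20 top crop [426. 217.] side crop [453. 339.]
f0_70 top crop [272. 263.] side crop [362. 261.]
rib-10_7 top crop [382. 261.] side crop [389. 293.]
rib-10_-7 top crop [407. 254.] side crop [403. 306.]
tip20 top crop [441. 471.] side crop [219. 487.]
tip-20 top crop [506. 450.] side crop [257. 525.]
```

The images put the square about 4–5 mm further to −y than the arm's readings do. I'll shift +y by 6 mm, lower to just above the board, and measure directly against the pencil line.

```bash
python3 -m inch '[[[0,0.006,0.01],[0,0,-0.1]],[[0,0.006,0.02],[0,0,-0.1]],[[0,0.006,0.025],[0,0,-0.1]],[[0,0.006,0.025],[0,0,-0.1]]]'
python3 - <<'E'
from h import *
where()
t=snap('top'); s=snap('side'); where()
np.savez('top4.npz',**t);np.savez('side4.npz',**s)
crop(t,200,150,290,240,8,'t4.png'); crop(s,275,120,355,195,8,'s4.png')
E
```

```text
clock: 7.9
position: [0.5719, 0.0657, 0.1509]
tool_rot: [-0.302, 2.601, 0.081]
wrist_force: [-0.4, -1.2, -2.7]
opening: 0.014
clock 7.9 board err mm [11.3  5.   5.5] rot err deg (tool) [ 0.03 -0.08  0.  ] F board [-1.9 -1.1 -2. ] M [ 0.    0.99 -0.04] open 0.014
clock 8.0 board err mm [11.2  4.9  5.7] rot err deg (tool) [ 0.03 -0.08 -0.01] F board [-2.  -0.6 -2.2] M [0.08 0.99 0.  ] open 0.0142
```

View pics/t4.png

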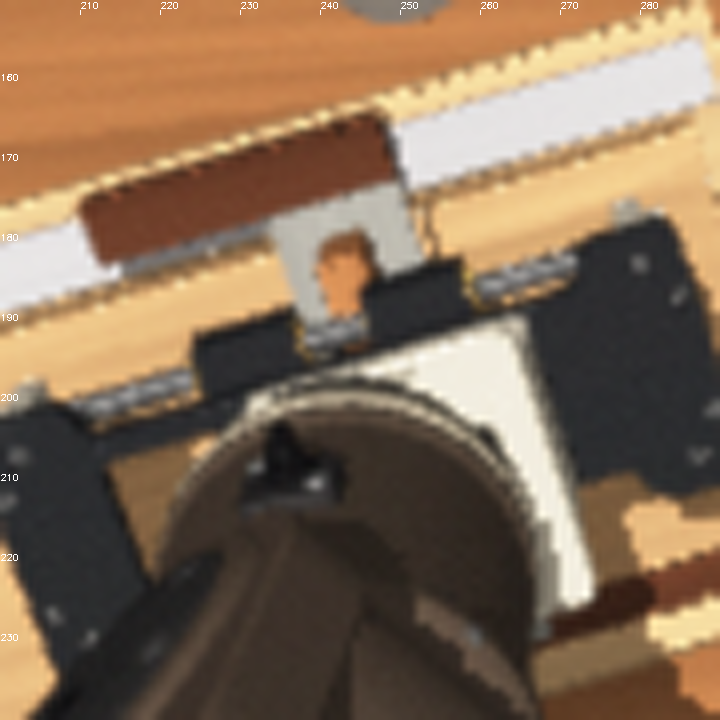

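View pics/s4.png

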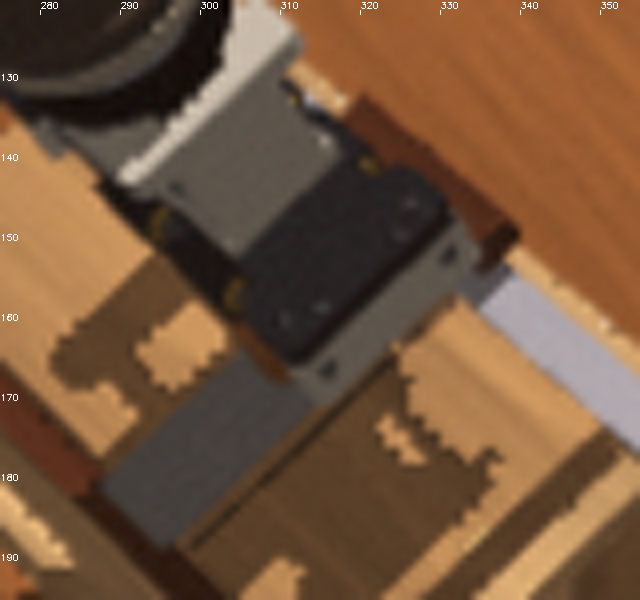

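The blade hangs just above the board and slightly left of the pencil line. Blade edge: top crop (398,185)–(424,262), side crop (168,548)–(320,408). Fence: top crop corners (82,202), (385,112), (400,180).

```bash
cat >> h.py <<'E'
def onb(d,uv,z):  # pixel -> pencil-frame coords on plane board z
    r=rays(d,uv); k=((Pp+Bm[:,2]*z-d['xyz'])@Bm[:,2])/(r@Bm[:,2]); return (d['xyz']+r*k[:,None]-Pp)@Bm*1e3
def uc(p,x0,y0,s): return (np.array(p,float)+.5)/s-.5+[x0,y0]
E
python3 - <<'E'
from h import *
t=load('top4.npz'); s=load('side4.npz')
for z in(.004,.0097):
  print('z',z)
  print('top edge',onb(t,uc([(398,185),(424,262)],200,150,8),z).round(1).tolist())
  print('top fence 20/70,20/-20,0/-20',onb(t,uc([(82,202),(385,112),(400,180)],200,150,8),z).round(1).tolist())
  print('side edge',onb(s,uc([(168,548),(320,408)],275,120,8),z).round(1).tolist())
  print('side tip+20, fence20/-20',onb(s,uc([(105,480),(518,230)],275,120,8),z).round(1).tolist())
print('pencil top',onb(t,uc([(427,200),(436,250)],200,150,8),0).round(1).tolist(),'side',onb(s,uc([(200,540),(385,362)],275,120,8),0).round(1).tolist())
E
```

```text
z 0.004
top edge [[8.7, 4.5, 4.0], [-15.7, 4.7, 4.0]]
top fence 20/70,20/-20,0/-20 [[31.0, 92.4, 4.0], [30.5, 1.2, 4.0], [10.0, 3.5, 4.0]]
side edge [[-136.2, 4.2, 4.0], [-63.5, 2.6, 4.0]]
side tip+20, fence20/-20 [[-135.0, 47.3, 4.0], [30.3, -1.0, 4.0]]
z 0.0097
top edge [[9.8, 4.0, 9.7], [-14.5, 4.1, 9.7]]
top fence 20/70,20/-20,0/-20 [[31.9, 91.3, 9.7], [31.4, 0.6, 9.7], [11.0, 2.9, 9.7]]
side edge [[-136.4, -0.5, 9.7], [-64.0, -2.1, 9.7]]
side tip+20, fence20/-20 [[-135.2, 42.4, 9.7], [29.3, -5.7, 9.7]]
pencil top [[1.1, -1.8, 0.0], [-14.2, 0.5, 0.0]] side [[-126.1, 0.1, 0.0], [-35.5, 0.6, 0.0]]
```

Top view and arm readings agree (y ≈ +4.5 mm, x ≈ +11 mm). The earlier gap was the arm still settling. Moving −3.5 mm in y and lowering to contact.

```bash
python3 -m inch '[[[0,-0.0035,0],[0,0,0]],[[0,-0.0035,0.002],[0,0,0]],[[0,-0.0035,0.004],[0,0,0]],[[0,-0.0035,0.005],[0,0,0]],[[0,-0.0035,0.005],[0,0,0]]]'
python3 -c "
from h import *
where()"
python3 -m inch '[[[0,0,0.0005],[0,0,0]],[[0,0,0.001],[0,0,0]],[[0,0,0.0015],[0,0,0]]]'
python3 -c "
from h import *
where()"
```

```text
clock: 8.62
position: [0.5749, 0.0628, 0.1465]
tool_rot: [-0.302, 2.602, 0.081]
wrist_force: [-0.3, -0.2, -3.5]
opening: 0.0132
clock 8.62 board err mm [11.   1.5  0.6] rot err deg (tool) [ 0.02 -0.06 -0.01] F board [-2.  -0.1 -2.8] M [ 0.02  0.94 -0.02] open 0.0132
clock: 9.0
position: [0.5753, 0.063, 0.1457]
tool_rot: [-0.302, 2.602, 0.081]
wrist_force: [-12.2, -1.8, 14.8]
opening: 0.0142
clock 9.0 board err mm [11.   1.5 -0.4] rot err deg (tool) [-0.01 -0.07  0.  ] F board [-3.3  1.  19. ] M [ 0.14  1.52 -0.03] open 0.0142
```

```bash
python3 -m inch '[[[0,0,-0.0005],[0,0,0]],[[0.003,0,-0.0005],[0,0,0]],[[0.006,0,-0.0005],[0,0,0]],[[0.0085,0,-0.0005],[0,0,0]],[[0.0085,0,-0.0005],[0,0,0]]]'
python3 -c "
from h import *
where()"
python3 -m inch '[[[0.0007,0,0],[0,0,0]],[[0.0014,0,0],[0,0,0]],[[0.0014,0,0],[0,0,0]]]'
python3 -c "
from h import *
where()"
```

```text
clock: 9.62
position: [0.5687, 0.0613, 0.1447]
tool_rot: [-0.303, 2.607, 0.082]
wrist_force: [-0.3, -0.7, -3.1]
opening: 0.0139
clock 9.62 board err mm [4.6 1.4 2.2] rot err deg (tool) [-0.04  0.22  0.02] F board [-2.  -0.6 -2.5] M [0.07 0.95 0.  ] open 0.0139
clock: 10.0
position: [0.5677, 0.061, 0.1445]
tool_rot: [-0.303, 2.607, 0.082]
wrist_force: [0.4, 0.1, -3.6]
opening: 0.0142
clock 10.0 board err mm [3.6 1.4 2.5] rot err deg (tool) [-0.04  0.27  0.02] F board [-1.4 -0.  -3.3] M [0.04 0.96 0.  ] open 0.0142
```

```bash
python3 -m inch '[[[0,0,0.001],[0,-0.3,0]],[[0.001,0,0.002],[0,-0.3,0]],[[0.002,0,0.0022],[0,-0.3,0]],[[0.002,0,0.0022],[0,-0.3,0]]]'
python3 -c "
from h import *
where()"
python3 -m inch '[[[0.0005,0,0],[0,0,0]],[[0.001,0,0],[0,0,0]],[[0.001,0,0],[0,0,0]]]'
python3 -c "
from h import *
where()"
```

```text
clock: 10.5
position: [0.5679, 0.0609, 0.1444]
tool_rot: [-0.303, 2.607, 0.082]
wrist_force: [-0.1, 0.1, -3.2]
opening: 0.0135
clock 10.5 board err mm [3.7 1.2 2.4] rot err deg (tool) [-0.07  0.26  0.04] F board [-1.7  0.1 -2.7] M [ 0.05  0.97 -0.03] open 0.0135
clock: 10.88
position: [0.5671, 0.0607, 0.1443]
tool_rot: [-0.303, 2.608, 0.082]
wrist_force: [0.2, 0.3, -2.7]
opening: 0.0138
clock 10.88 board err mm [2.9 1.2 2.7] rot err deg (tool) [-0.08  0.29  0.05] F board [-1.1  0.2 -2.5] M [ 0.03  0.93 -0.01] open 0.0138
```

```bash
python3 -c "
from h import *
print(sensors.observe()['joints'].round(3))"
```

```text
[-0.396  0.298  0.257  2.284 -1.14   0.118  2.741]
```

Joints 6 and 7 sit at their limits because the tool is lined up with the forearm. The square is only about 3 mm off, hooked behind the edge and just above the board. I'll release it here and then correct it with the tool pitched less.

```bash
python3 -m inch '[[[0,0,0],[0,0,0]],[[0,0,0],[0,0,0]],[[0,0,0],[0,0,0]],[[0,0,0],[0,0,0]]]' 0.035
python3 - <<'E'
from h import *
where()
t=snap('top'); s=snap('side'); where()
np.savez('top5.npz',**t);np.savez('side5.npz',**s)
crop(t,200,150,290,240,8,'t5.png'); crop(s,275,120,355,195,8,'s5.png')
E
```

```text
clock: 11.38
position: [0.5672, 0.0607, 0.1444]
tool_rot: [-0.303, 2.608, 0.082]
wrist_force: [0.8, 1.2, -1.0]
opening: 0.0352
clock 11.38 board err mm [3.1 1.2 2.7] rot err deg (tool) [-0.08  0.28  0.05] F board [ 0.4  1.  -1.4] M [ 0.01  0.55 -0.02] open 0.0352
clock 11.47 board err mm [3.  1.2 2.7] rot err deg (tool) [-0.08  0.29  0.05] F board [-0.2 -0.4 -0.2] M [ 0.09  0.58 -0.07] open 0.035
```

View pics/t5.png

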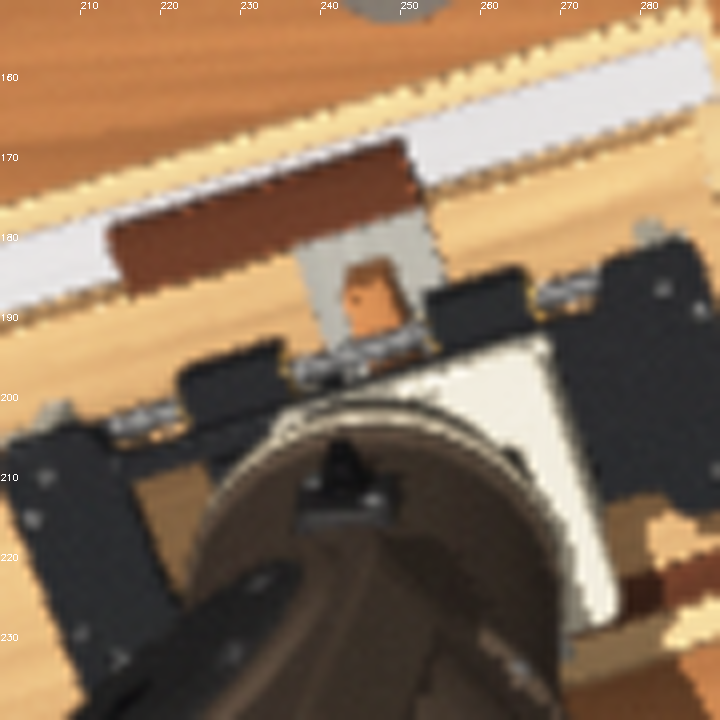

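View pics/s5.png

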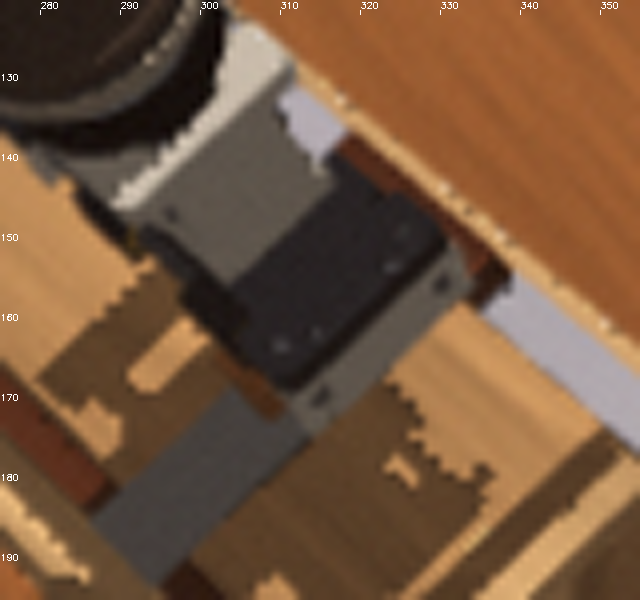

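The square dropped flat and appears flush. The fence meets the edge, and the blade's right edge covers the pencil line. I'll retract to look properly.

```bash
python3 -m inch '[[[0,0,-0.02],[0,0,0]],[[0,0,-0.05],[0,0,0]],[[0,0,-0.09],[0,0,0]],[[0,0,-0.12],[0,5,0]],[[0.02,0,-0.15],[0,12,0]]]'
python3 -m inch '[[[0,0.06,-0.03],[0,8,0]],[[0,0.12,-0.06],[0,16,0]],[[0,0.18,-0.06],[0,16,0]],[[0,0.2,-0.06],[0,16,0]],[[0,0.2,-0.06],[0,16,0]]]'
python3 - <<'E'
from h import *
t=snap('top'); s=snap('side'); where()
print(sensors.observe()['joints'].round(2),sensors.observe()['position'])
np.savez('top6.npz',**t);np.savez('side6.npz',**s)
crop(t,145,140,315,265,4,'t6.png'); crop(s,245,105,375,225,5,'s6.png')
E
```

```text
clock: 12.1
position: [0.494, 0.0693, 0.2512]
tool_rot: [-0.362, 2.719, 0.136]
wrist_force: [-0.8, 2.5, 0.9]
opening: 0.035
clock: 12.72
position: [0.417, 0.2551, 0.3149]
tool_rot: [-0.414, 2.993, 0.091]
wrist_force: [-0.4, -0.2, -0.5]
opening: 0.0351
clock 12.82 board err mm [  0.6 221.7 200.9] rot err deg (tool) [-3.12 22.87 -1.49] F board [-0.4  0.2 -0.4] M [-0.07  0.14 -0.01] open 0.035
[-1.44  0.06  0.85  1.94 -0.05  1.03  1.27] [0.41807202 0.25217837 0.31484319]
```

View pics/t6.png

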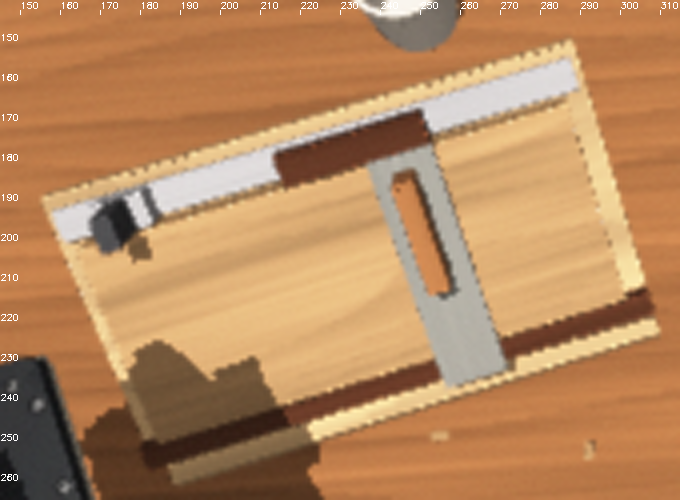

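View pics/s6.png

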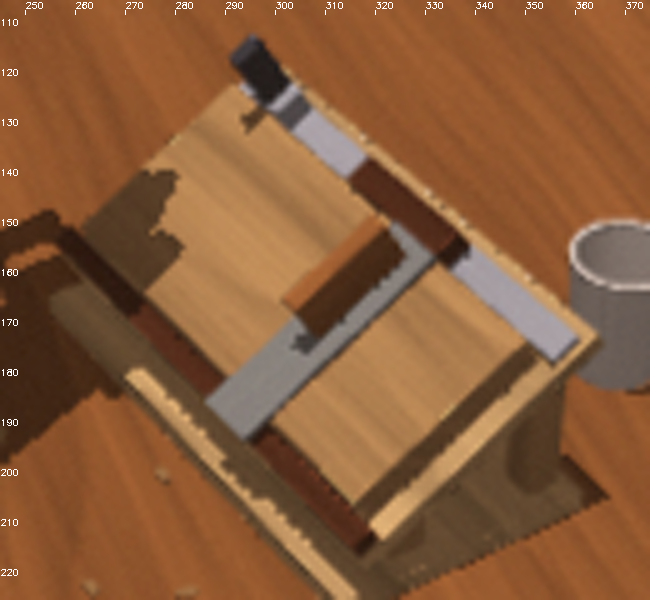

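The square lies flat on the board with its fence along the edge and its right blade edge near the line. Now I'll measure that edge and the fence in both views.

```bash
cat > blade.py <<'E'
import sys
from h import *
from scipy.ndimage import map_coordinates as mc
def edge(d,p,q,half=3,n=8):
    g=d['frame'].astype(float); p,q=np.array(p,float),np.array(q,float); e=(q-p)/np.linalg.norm(q-p); nn=np.array([-e[1],e[0]]); o=np.arange(-half,half+.01,.25); out=[]
    for k in np.linspace(.08,.92,n):
        x=p+k*(q-p)+o[:,None]*nn
        v=np.stack([mc(g[:,:,c],[x[:,1],x[:,0]],order=1) for c in range(3)],1)
        sat=v[:,0]-v[:,2]   # red-blue: steel ~0, wood large
        dd=np.abs(np.gradient(sat)); w=dd**2; out.append(p+k*(q-p)+nn*((o*w).sum()/w.sum()))
    return np.array(out)
k=sys.argv[1]
t=load(f'top{k}.npz'); s=load(f'side{k}.npz')
U=lambda L,x0,y0,sc: uc(L,x0,y0,sc)
a=edge(t,*U([(437,155),(497,335)],145,140,4)); b=edge(s,*U([(415,285),(280,405)],245,105,5))
for nm,d,e in(('top',t,a),('side',s,b)):
    for z in ((.004,) if nm=='top' else (0,.004)):
        Q=onb(d,e,z); f=np.polyfit(Q[:,0],Q[:,1],1); print(nm,z,Q[:,:2].round(1).tolist(),'deg',np.degrees(np.arctan(f[0])).round(2),'y@-5,-125',np.polyval(f,[-5,-125]).round(1))
# fence/board edge left of blade
E
python3 blade.py 6
python3 - <<'E'
from m import *
print('pencil ref top',onb(t,tp,0)[:,:2].round(1).tolist(),'side',onb(s,sp,0)[:,:2].round(1).tolist())
print('edge top',onb(t,te,0)[:,:2].round(1).tolist(),'side',onb(s,se,0)[:,:2].round(1).tolist())
E
```

```text
top 0.004 [[-16.7, -0.9], [-30.6, -0.5], [-44.7, -0.4], [-58.8, -0.5], [-73.1, -0.9], [-87.5, -0.2], [-102.1, 0.1], [-116.8, -0.2]] deg -0.42 y@-5,-125 [-0.9 -0. ]
side 0 [[-27.4, -1.6], [-39.7, -1.8], [-51.9, -1.1], [-64.2, -1.9], [-76.5, -1.9], [-88.7, -1.6], [-100.9, -1.0], [-113.1, -1.3]] deg -0.26 y@-5,-125 [-1.8 -1.3]
side 0.004 [[-27.9, -4.9], [-40.2, -5.1], [-52.3, -4.3], [-64.6, -5.2], [-76.8, -5.2], [-89.0, -4.9], [-101.1, -4.3], [-113.3, -4.6]] deg -0.26 y@-5,-125 [-5.1 -4.6]
pencil ref top [[-12.0, -0.0], [-37.1, 0.8], [-62.7, 1.4], [-88.7, 0.5], [-115.2, 0.9]] side [[-19.8, -0.7], [-44.6, -0.1], [-69.8, -0.3], [-94.6, -0.4], [-119.7, 0.1]]
edge top [[-0.9, 127.7], [-0.9, 80.3], [-0.8, 32.5], [-1.0, -15.6], [-0.9, -64.1]] side [[-0.0, 115.2], [0.4, 67.3], [0.7, 21.3], [0.5, -23.0], [-0.0, -65.8]]
```

```bash
cat > fence.py <<'E'
import sys
from h import *
from scipy.ndimage import map_coordinates as mc
def edge(d,p,q,half=2.5,n=7):
    g=d['frame'].astype(float).mean(2); p,q=np.array(p,float),np.array(q,float); e=(q-p)/np.linalg.norm(q-p); nn=np.array([-e[1],e[0]]); o=np.arange(-half,half+.01,.25); out=[]
    for k in np.linspace(.1,.9,n):
        x=p+k*(q-p)+o[:,None]*nn; v=mc(g,[x[:,1],x[:,0]],order=1); w=np.gradient(v)**2; out.append(p+k*(q-p)+nn*((o*w).sum()/w.sum()))
    return np.array(out)
t=load(f'top{sys.argv[1]}.npz'); s=load(f'side{sys.argv[1]}.npz')
for nm,d,L,o in(('inner wood',t,[(285,188),(366,165)],(145,140,4)),('inner steel',t,[(372,163),(430,147)],(145,140,4)),('outer',t,[(280,152),(415,112)],(145,140,4)),('side outer',s,[(375,163),(462,235)],(245,105,5))):
    Q=onb(d,edge(d,*uc(L,*o)),.004); print(nm,Q[:,:2].round(1).tolist())
E
python3 fence.py 6; python3 - <<'E'
from h import *
t=load('top6.npz'); s=load('side6.npz'); crop(t,205,155,275,205,10,'t6z.png'); crop(s,300,125,350,170,14,'s6z.png')
E
```

```text
inner wood [[-0.7, 84.2], [-0.3, 77.6], [-0.9, 71.1], [-1.6, 64.6], [-1.3, 58.1], [-1.0, 51.5], [-0.6, 44.9]]
inner steel [[0.5, 32.7], [0.2, 28.0], [0.1, 23.3], [-0.1, 18.7], [0.3, 13.9], [0.3, 9.2], [0.1, 4.5]]
outer [[22.5, 76.1], [22.8, 65.3], [22.4, 54.4], [22.6, 43.6], [22.8, 32.7], [22.2, 21.8], [22.9, 10.8]]
side outer [[19.8, 72.4], [20.7, 61.0], [20.6, 49.5], [20.0, 38.0], [20.9, 26.9], [20.6, 15.7], [20.9, 4.7]]
```

View pics/t6z.png

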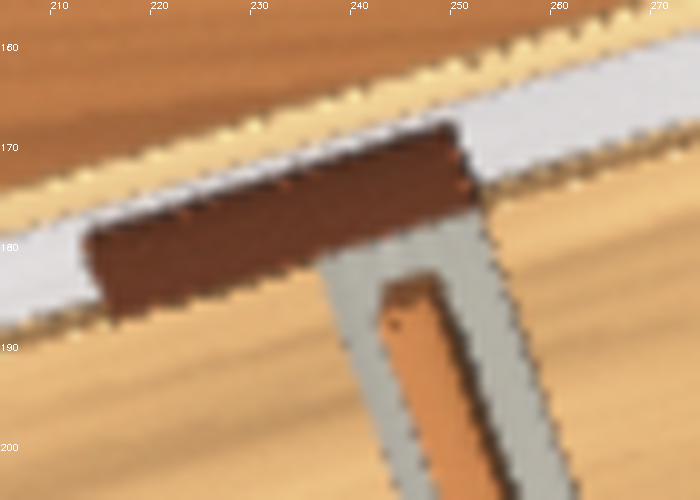

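View pics/s6z.png

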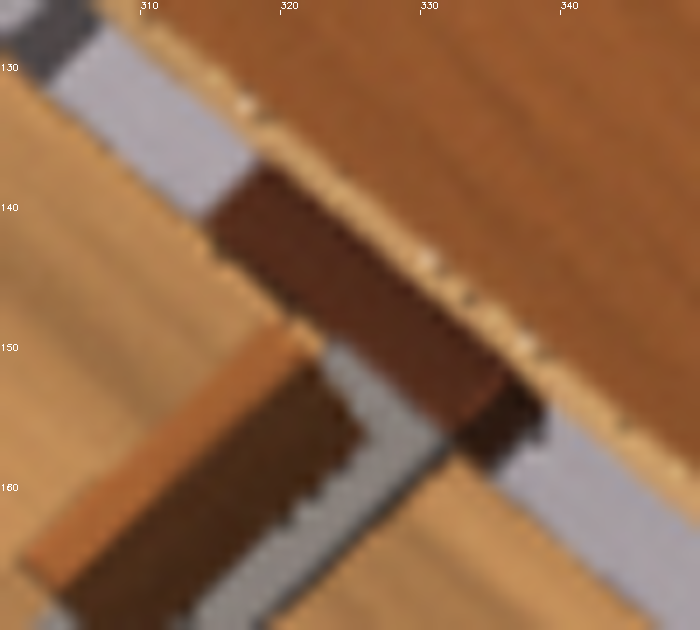

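Blade edge is about 1.2 mm to −y of the line and parallel within 0.2°. The fence is flush to about 0.5–1 mm and the square is flat, all within tolerance. Next, the stop.

```bash
python3 - <<'E'
from h import *
t=load('top6.npz'); s=load('side6.npz'); crop(t,155,175,205,210,14,'t6s.png'); crop(s,285,105,325,140,16,'s6s.png')
E
```

```text
(no output)
```

View pics/t6s.png

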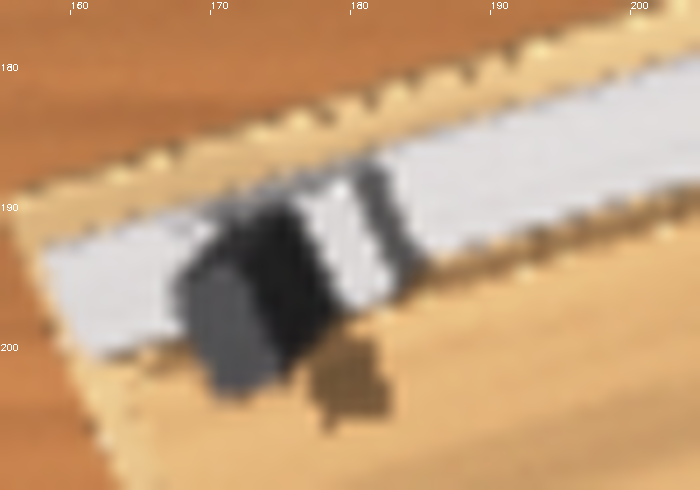

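View pics/s6s.png

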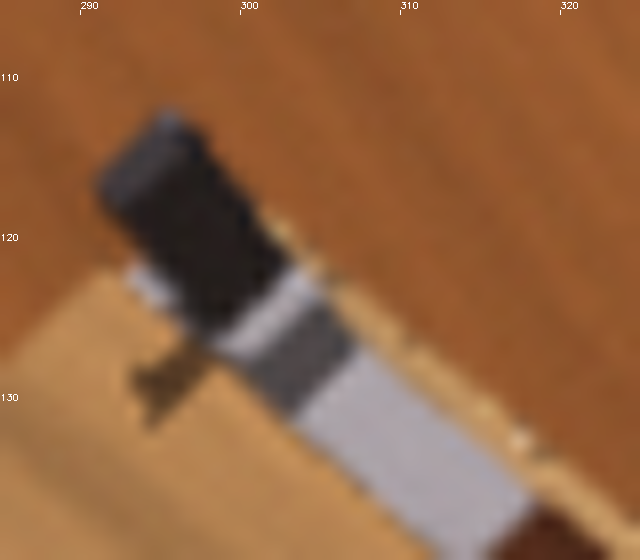

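```bash
python3 - <<'E'
from h import *
t=load('top6.npz'); s=load('side6.npz')
for n,a,b in(('face bottom mid',(402,213),(328,384)),('face top mid',(375,232),(275,325)),('tabtop c',(228,325),(150,155))):
    p,e=tri(t,uc(a,155,175,14),s,uc(b,285,105,16)); print(n,((p-Pp)@Bm*1e3).round(1),'gap mm',round(e*1e3,1), p.round(4))
# predicted with stop at 0: pencil board y?
E
```

```text
face bottom mid [ 12.5 167.2 -17. ] gap mm 1.4 [0.6043 0.2194 0.1265]
face top mid [ 12.7 167.9   2.4] gap mm 2.1 [0.5948 0.218  0.1434]
tabtop c [ 13.8 182.4  43.7] gap mm 0.3 [0.5724 0.2276 0.1797]
```

```bash
cat >> h.py <<'E'
T10=toolR(YB,np.radians(10))
def stp(y=182.5,up=0.,x=12.5,z=36): return Pp+Bm@(np.array([x,y,z])/1e3)-T10[:,2]*(.003+up)
E
python3 - <<'E'
from h import *
rel(stp(up=.08),T10); print(stp(up=.08))
E
```

```text
clock 12.82 pos [0.4181 0.2522 0.3148] F [-0.2  0.1 -0.5] open 0.035 -> shift mm [-122.   -67.3   73.7] turn [ 2.79 -2.87  2.  ]
[0.56092798 0.22498288 0.25416596]
```

```bash
python3 -m inch '[[[-0.04,-0.022,0.02],[1,-1,0.7]],[[-0.08,-0.045,0.045],[2,-2,1.4]],[[-0.122,-0.0673,0.0737],[2.8,-2.9,2]],[[-0.122,-0.0673,0.0737],[2.8,-2.9,2]],[[-0.122,-0.0673,0.0737],[2.8,-2.9,2]]]' 0.04 12
python3 - <<'E'
from h import *
rel(stp(up=.03),T10); print(sensors.observe()['joints'].round(2))
E
```

```text
clock: 13.45
position: [0.561, 0.2233, 0.2542]
tool_rot: [-0.339, 2.949, 0.029]
wrist_force: [-0.4, 0.2, 0.5]
opening: 0.04
 clock 13.45 pos [0.561  0.2233 0.2542] F [-0.4  0.2  0.5] open 0.04 -> shift mm [-0.3  1.7 50.1] turn [-0.05 -0.01 -0.14]
[-1.13  0.38  0.87  1.82 -0.34  0.92  1.67]
```

```bash
python3 -m inch '[[[0,0.0015,0.025],[0,0,0]],[[0,0.0015,0.05],[0,0,0]],[[0,0.0015,0.05],[0,0,0]],[[0,0.0015,0.05],[0,0,0]]]'
python3 - <<'E'
from h import *
rel(stp(),T10)
t=snap('top'); s=snap('side'); crop(t,145,140,265,230,6,'t7.png'); crop(s,265,85,355,165,8,'s7.png')
E
```

```text
clock: 13.95
position: [0.5691, 0.2269, 0.2065]
tool_rot: [-0.339, 2.947, 0.031]
wrist_force: [-0.2, 0.5, 0.2]
opening: 0.0401
 clock 13.95 pos [0.5691 0.2269 0.2065] F [-0.2  0.5  0.2] open 0.0401 -> shift mm [ 0.  -0.  31.6] turn [ 0.01  0.07 -0.14]
```

View pics/s7.png

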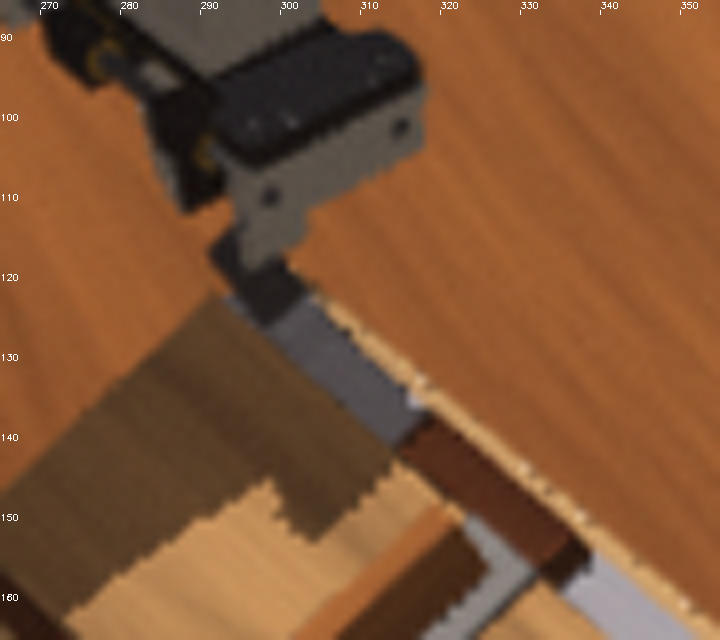

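The fingers straddle the tab at about (298,120). I'll descend and close.

```bash
python3 -m inch '[[[0,0,0.012],[0,0,0]],[[0,0,0.024],[0,0,0]],[[0,0,0.031],[0,0,-0.1]],[[0,0,0.031],[0,0,-0.1]]]'
python3 -c "
from h import *
rel(stp(),T10)"
python3 -m inch '[[[0,0,0],[0,0,0]],[[0,0,0],[0,0,0]],[[0,0,0],[0,0,0]],[[0,0,0],[0,0,0]],[[0,0,0],[0,0,0]]]' 0 12
python3 -c "
from h import *
rel(stp(),T10)"
```

```text
clock: 14.55
position: [0.5744, 0.2279, 0.175]
tool_rot: [-0.341, 2.948, 0.029]
wrist_force: [0.9, -0.3, 0.7]
opening: 0.0402
 clock 14.55 pos [0.5744 0.2279 0.175 ] F [ 0.9 -0.3  0.7] open 0.0402 -> shift mm [-0.2  0.2 -0.3] turn [-0.03  0.02 -0.04]
clock: 15.18
position: [0.5744, 0.2282, 0.1753]
tool_rot: [-0.342, 2.948, 0.03]
wrist_force: [-0.6, 1.2, 2.7]
opening: 0.0121
 clock 15.18 pos [0.5744 0.2282 0.1753] F [-0.6  1.2  2.7] open 0.0121 -> shift mm [-0.  -0.  -0.1] turn [-0.01  0.03 -0.04]
```

Tab gripped (12.1 mm). Sliding 68 mm first, then I'll look.

```bash
python3 -m inch '[[[0,-0.007,0],[0,0,0]],[[0,-0.014,0],[0,0,0]],[[0,-0.021,0],[0,0,0]],[[0,-0.028,0],[0,0,0]],[[0,-0.035,0],[0,0,0]]]'
python3 -m inch '[[[0,-0.007,0],[0,0,0]],[[0,-0.014,0],[0,0,0]],[[0,-0.021,0],[0,0,0]],[[0,-0.028,0],[0,0,0]],[[0,-0.033,0],[0,0,0]]]'
python3 -m inch '[[[0,0,0],[0,0,0]],[[0,0,0],[0,0,0]]]'
python3 - <<'E'
from h import *
o=sensors.observe(); print(((o['position']-Pp)@Bm*1e3).round(1)); rel(stp(182.5-78.7),T10)
t=snap('top'); s=snap('side'); np.savez('top8.npz',**t);np.savez('side8.npz',**s)
crop(t,180,150,270,220,8,'t8.png'); crop(s,290,110,350,170,10,'s8.png')
E
```

```text
clock: 15.8
position: [0.5825, 0.1935, 0.1752]
tool_rot: [-0.341, 2.948, 0.03]
wrist_force: [-2.2, 1.9, 2.8]
opening: 0.0121
clock: 16.42
position: [0.59, 0.1608, 0.1752]
tool_rot: [-0.341, 2.948, 0.03]
wrist_force: [-3.3, 1.0, 3.7]
opening: 0.0121
clock: 16.68
position: [0.5902, 0.1599, 0.1752]
tool_rot: [-0.34, 2.948, 0.028]
wrist_force: [-2.0, -2.5, 2.2]
opening: 0.0123
[ 13.1 112.5  38.8]
 clock 16.68 pos [0.5902 0.1599 0.1752] F [-2.  -2.5  2.2] open 0.0123 -> shift mm [-0.4 -8.7 -0.1] turn [-0.07  0.01 -0.11]
```

View pics/t8.png

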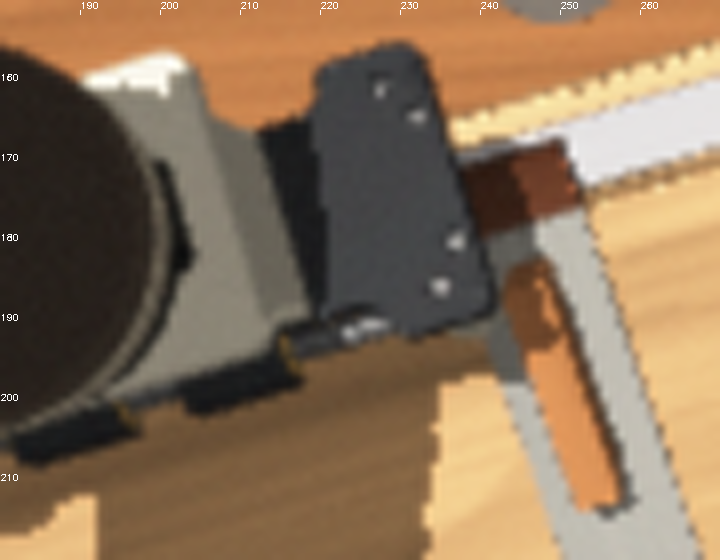

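View pics/s8.png

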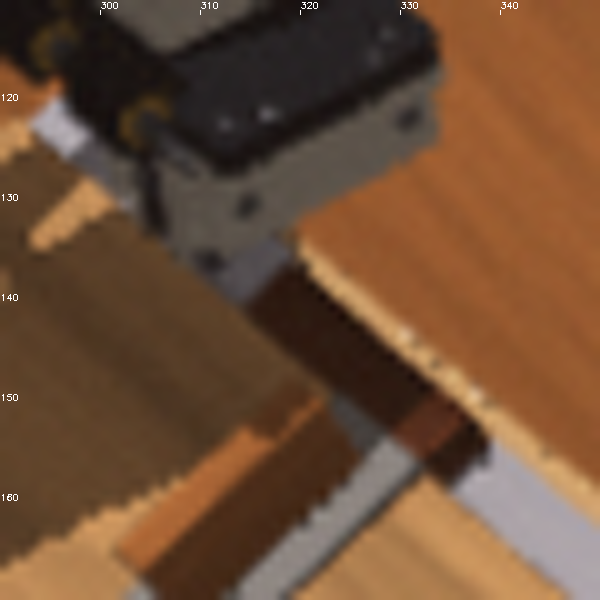

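```bash
python3 -m inch '[[[0,-0.003,0],[0,0,0]],[[0,-0.005,0],[0,0,0]],[[0,-0.0065,0],[0,0,0]],[[0,-0.0075,0],[0,0,0]],[[0,-0.0075,0],[0,0,0]]]'
python3 -m inch '[[[0,0,0],[0,0,0]],[[0,0,0],[0,0,0]],[[0,0,0],[0,0,0]]]'
python3 -c "
from h import *
o=sensors.observe(); print(((o['position']-Pp)@Bm*1e3).round(1),(Bm.T@o['wrist_force']).round(1))"
python3 -m inch '[[[0,0,0],[0,0,0]],[[0,0,0],[0,0,0]],[[0,0,0],[0,0,0]]]' 0.03
python3 -m inch '[[[0,0,-0.02],[0,0,0]],[[0,0,-0.05],[0,0,0]],[[0,0,-0.09],[0,0,0]],[[0.03,0.05,-0.12],[0,0,0]],[[0.06,0.1,-0.15],[0,0,0]]]'
python3 -m inch '[[[0.04,0.04,-0.02],[0,0,0]],[[0.08,0.08,-0.02],[0,0,0]],[[0.1,0.1,-0.02],[0,0,0]],[[0.1,0.1,-0.02],[0,0,0]]]'
python3 - <<'E'
from h import *
t=snap('top'); s=snap('side'); np.savez('top9.npz',**t);np.savez('side9.npz',**s)
crop(t,180,150,270,220,8,'t9.png'); crop(s,290,110,350,170,12,'s9.png')
E
python3 blade.py 9; python3 fence.py 9
```

```text
clock: 17.4
position: [0.5918, 0.1531, 0.1752]
tool_rot: [-0.34, 2.948, 0.029]
wrist_force: [-3.6, 1.8, 4.3]
opening: 0.012
clock: 17.77
position: [0.5918, 0.1531, 0.1752]
tool_rot: [-0.34, 2.948, 0.029]
wrist_force: [-3.5, 0.9, 3.8]
opening: 0.012
[ 13.2 105.5  38.9] [-0.8  1.7  4.9]
clock: 18.15
position: [0.5919, 0.1528, 0.1752]
tool_rot: [-0.34, 2.948, 0.029]
wrist_force: [0.4, -0.1, 0.4]
opening: 0.03
clock: 18.77
position: [0.4901, 0.2268, 0.312]
tool_rot: [-0.335, 2.947, 0.029]
wrist_force: [-0.4, 1.7, 0.2]
opening: 0.0299
clock: 19.27
position: [0.3667, 0.3025, 0.3148]
tool_rot: [-0.341, 2.947, 0.032]
wrist_force: [0.4, -0.1, -0.3]
opening: 0.0305
top 0.004 [[-16.7, -0.8], [-30.6, -0.7], [-44.6, -0.5], [-58.8, -0.6], [-73.1, -0.9], [-87.5, -0.3], [-102.1, 0.2], [-116.8, -0.1]] deg -0.45 y@-5,-125 [-1. -0.]
side 0 [[-27.4, -1.4], [-39.7, -1.8], [-52.0, -1.8], [-64.2, -2.0], [-76.4, -1.8], [-88.7, -1.5], [-100.9, -1.0], [-113.1, -1.4]] deg -0.33 y@-5,-125 [-2.  -1.3]
side 0.004 [[-27.9, -4.7], [-40.2, -5.1], [-52.4, -5.1], [-64.6, -5.3], [-76.8, -5.1], [-89.0, -4.8], [-101.1, -4.3], [-113.3, -4.7]] deg -0.33 y@-5,-125 [-5.3 -4.6]
inner wood [[-0.7, 84.2], [-0.3, 77.6], [-0.9, 71.1], [-1.6, 64.6], [-1.4, 58.1], [-1.0, 51.5], [-1.9, 45.0]]
inner steel [[-1.0, 32.8], [-0.5, 28.1], [-0.2, 23.4], [-0.6, 18.7], [-0.5, 14.0], [-0.6, 9.3], [-0.5, 4.5]]
outer [[22.3, 76.1], [22.6, 65.3], [22.1, 54.5], [22.2, 43.6], [22.1, 32.7], [22.1, 21.8], [21.8, 10.9]]
side outer [[19.6, 72.4], [19.8, 60.8], [20.2, 49.4], [20.0, 38.0], [20.3, 26.8], [20.0, 15.6], [20.5, 4.6]]
```

View pics/t9.png

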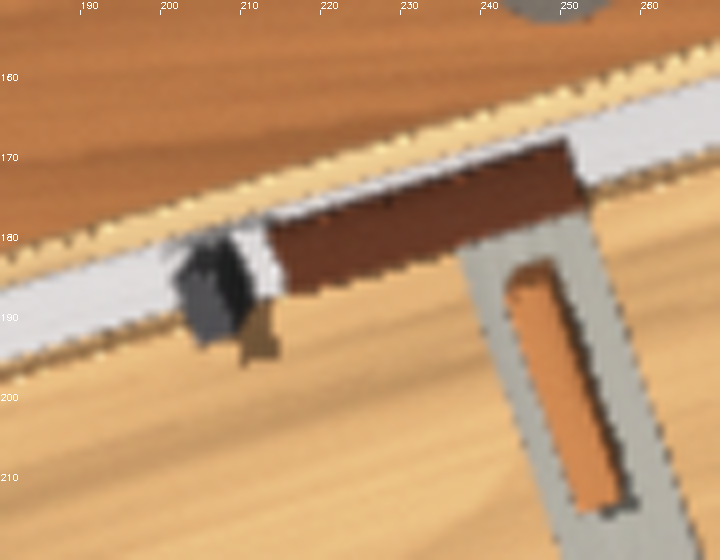

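View pics/s9.png

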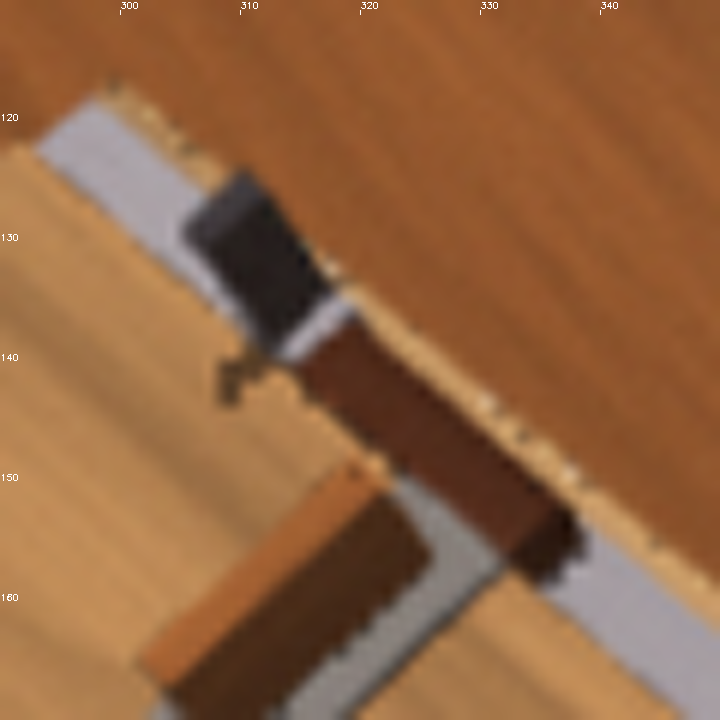

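Square unmoved (edge still about −1.2 mm from the line). I see no open gap between stop and fence, but the estimates leave 0–2 mm hidden. I'll regrip and close in gently while watching the blade edge.

```bash
python3 - <<'E'
from h import *
rel(stp(105.5,.03,13.0),T10)
t=load('top9.npz')
print('fence end top',onb(t,uc([(268,222),(285,292)],180,150,8),.004).round(1).tolist())
E
```

```text
clock 19.38 pos [0.369  0.3009 0.3149] F [ 1.7 -0.3  0.1] open 0.03 -> shift mm [-157.5 -194.   139.4] turn [-0.01  0.13 -0.32]
fence end top [[23.2, 87.4, 4.0], [2.0, 90.0, 4.0]]
```

```bash
python3 -m inch '[[[-0.036,-0.046,0],[0,0,0]],[[-0.073,-0.092,0],[0,0,0]],[[-0.11,-0.138,0.02],[0,0,0]],[[-0.14,-0.175,0.05],[0,0,-0.3]],[[-0.1575,-0.194,0.08],[0,0,-0.3]]]' 0.035 12
python3 -m inch '[[[0,0,0],[0,0,0]],[[0,0,0],[0,0,0]]]'
python3 -c "
from h import *
rel(stp(105.5,.03,13.0),T10)"
```

```text
clock: 20.0
position: [0.5805, 0.1452, 0.2637]
tool_rot: [-0.334, 2.945, 0.026]
wrist_force: [-1.0, 0.2, 1.4]
opening: 0.0351
clock: 20.25
position: [0.5811, 0.1436, 0.2645]
tool_rot: [-0.33, 2.944, 0.025]
wrist_force: [0.0, -0.1, 0.6]
opening: 0.035
 clock 20.25 pos [0.5811 0.1436 0.2645] F [ 0.  -0.1  0.6] open 0.035 -> shift mm [ 2.7  7.1 59.8] turn [-0.27  0.28 -0.45]
```

```bash
python3 -m inch '[[[0.0027,0.007,0.02],[-0.3,0.3,-0.4]],[[0.0027,0.007,0.045],[-0.3,0.3,-0.4]],[[0.0027,0.007,0.057],[-0.3,0.3,-0.4]],[[0.0027,0.007,0.057],[-0.3,0.3,-0.4]]]'
python3 -c "
from h import *
rel(stp(105.5,0,13.0),T10)"
```

```text
clock: 20.75
position: [0.5862, 0.1525, 0.2072]
tool_rot: [-0.343, 2.95, 0.031]
wrist_force: [0.6, -0.1, -0.7]
opening: 0.0349
 clock 20.75 pos [0.5862 0.1525 0.2072] F [ 0.6 -0.1 -0.7] open 0.0349 -> shift mm [-0.8 -0.7 32.2] turn [ 0.04 -0.1   0.01]
```

```bash
python3 -m inch '[[[-0.0008,-0.0007,0.012],[0,0,0]],[[-0.0008,-0.0007,0.024],[0,0,0]],[[-0.0008,-0.0007,0.032],[0,0,0]],[[-0.0008,-0.0007,0.032],[0,0,0]]]'
python3 -c "
from h import *
rel(stp(105.5,0,13.0),T10)"
python3 -m inch '[[[0,0,0],[0,0,0]],[[0,0,0],[0,0,0]],[[0,0,0],[0,0,0]],[[0,0,0],[0,0,0]]]' 0 12
python3 - <<'E'
from h import *
rel(stp(105.5,0,13.0),T10)
t=snap('top'); s=snap('side'); np.savez('top10.npz',**t);np.savez('side10.npz',**s)
E
python3 blade.py 10 | grep 'side 0 '
```

```text
clock: 21.25
position: [0.5923, 0.1531, 0.1751]
tool_rot: [-0.343, 2.951, 0.03]
wrist_force: [0.8, 0.3, 0.7]
opening: 0.0353
 clock 21.25 pos [0.5923 0.1531 0.1751] F [0.8 0.3 0.7] open 0.0353 -> shift mm [-0.4  0.2 -0.5] turn [ 0.02 -0.17 -0.01]
clock: 21.75
position: [0.5924, 0.1532, 0.1753]
tool_rot: [-0.343, 2.951, 0.03]
wrist_force: [-0.9, 0.7, 1.8]
opening: 0.0118
 clock 21.75 pos [0.5924 0.1532 0.1753] F [-0.9  0.7  1.8] open 0.0118 -> shift mm [-0.2  0.1 -0.3] turn [ 0.03 -0.14 -0.01]
side 0 [[-27.4, -1.6], [-39.7, -1.9], [-52.0, -1.7], [-64.2, -2.0], [-76.5, -1.9], [-88.7, -1.5], [-100.9, -1.1], [-113.1, -1.4]] deg -0.33 y@-5,-125 [-2.  -1.3]
```

Baseline taken. Nudging 1.2 mm toward the fence.

```bash
python3 -m inch '[[[0,-0.0004,0],[0,0,0]],[[0,-0.0008,0],[0,0,0]],[[0,-0.0012,0],[0,0,0]],[[0,-0.0012,0],[0,0,0]]]'
python3 - <<'E'
from h import *
o=sensors.observe(); print(((o['position']-Pp)@Bm*1e3).round(1),(Bm.T@o['wrist_force']).round(1))
t=snap('top'); s=snap('side'); np.savez('top11.npz',**t);np.savez('side11.npz',**s)
a=load('side10.npz')
# image shift of blade edge region between frames
g=lambda d:cv2.cvtColor(d['frame'],cv2.COLOR_RGB2GRAY).astype(np.float32)[165:195,283:312]
print('phase shift px',cv2.phaseCorrelate(g(a),g(s)), 'max diff',np.abs(g(a)-g(s)).max())
E
python3 blade.py 11 | grep 'side 0 '
```

```text
clock: 22.35
position: [0.5924, 0.1531, 0.1753]
tool_rot: [-0.344, 2.951, 0.032]
wrist_force: [-2.1, 3.7, 3.6]
opening: 0.012
[ 13.7 105.3  38.7] [0.7 4.1 3.7]
phase shift px ((0.015342848743230775, -0.01096302878806199), 1.028927330970764) max diff 43.0
side 0 [[-27.4, -1.7], [-39.7, -1.8], [-52.0, -1.8], [-64.2, -2.0], [-76.4, -1.8], [-88.7, -1.5], [-100.9, -1.1], [-113.1, -1.3]] deg -0.44 y@-5,-125 [-2.1 -1.2]
```

```bash
python3 -m inch '[[[0,-0.001,0],[0,0,0]],[[0,-0.0016,0],[0,0,0]],[[0,-0.002,0],[0,0,0]],[[0,-0.002,0],[0,0,0]]]'
python3 - <<'E'
from h import *
o=sensors.observe(); print(((o['position']-Pp)@Bm*1e3).round(1),(Bm.T@o['wrist_force']).round(1))
t=snap('top'); s=snap('side'); np.savez('top12.npz',**t);np.savez('side12.npz',**s)
E
python3 blade.py 12 | grep 'side 0 '
```

```text
clock: 22.95
position: [0.5927, 0.1521, 0.1754]
tool_rot: [-0.346, 2.951, 0.034]
wrist_force: [-2.7, 4.5, 4.1]
opening: 0.012
[ 13.8 104.3  38.7] [0.7 5.  4.3]
side 0 [[-27.5, -2.9], [-39.8, -2.7], [-52.0, -2.1], [-64.2, -2.4], [-76.5, -2.0], [-88.7, -2.7], [-100.9, -2.0], [-113.1, -1.8]] deg -0.56 y@-5,-125 [-3.  -1.8]
```

The stop has met the fence. Over the last 1 mm of travel the square moved about 0.7 mm with it, and force rose to 5 N. I'll relax, release and retreat.

```bash
python3 -m inch '[[[0,0,0],[0,0,0]],[[0,0,0],[0,0,0]]]'
python3 -m inch '[[[0,0,0],[0,0,0]],[[0,0,0],[0,0,0]],[[0,0,0],[0,0,0]]]' 0.03
python3 -m inch '[[[0,0,-0.02],[0,0,0]],[[0,0,-0.05],[0,0,0]],[[0,0,-0.09],[0,0,0]],[[0.03,0.05,-0.12],[0,0,0]],[[0.06,0.1,-0.15],[0,0,0]]]'
python3 -m inch '[[[0.04,0.04,-0.02],[0,0,0]],[[0.08,0.08,-0.02],[0,0,0]],[[0.1,0.1,-0.02],[0,0,0]],[[0.1,0.1,-0.02],[0,0,0]]]'
python3 - <<'E'
from h import *
t=snap('top'); s=snap('side'); np.savez('top13.npz',**t);np.savez('side13.npz',**s)
crop(t,145,140,315,265,4,'t13.png'); crop(s,290,110,350,170,12,'s13.png'); print(sensors.observe()['clock'])
E
python3 blade.py 13; python3 fence.py 13
```

```text
clock: 23.3
position: [0.5926, 0.1521, 0.1754]
tool_rot: [-0.346, 2.951, 0.034]
wrist_force: [-1.8, 3.0, 3.0]
opening: 0.012
clock: 23.68
position: [0.5927, 0.1518, 0.1753]
tool_rot: [-0.345, 2.951, 0.034]
wrist_force: [0.6, -0.3, -0.8]
opening: 0.0297
clock: 24.3
position: [0.4946, 0.2222, 0.3109]
tool_rot: [-0.341, 2.951, 0.034]
wrist_force: [-0.1, 1.6, 0.3]
opening: 0.0299
clock: 24.8
position: [0.37, 0.2981, 0.3141]
tool_rot: [-0.349, 2.951, 0.038]
wrist_force: [0.8, 0.0, 0.1]
opening: 0.03
24.9
top 0.004 [[-16.7, -2.0], [-30.6, -1.7], [-44.6, -1.5], [-58.8, -1.0], [-73.1, -1.2], [-87.5, -1.4], [-102.1, -1.0], [-116.8, -0.6]] deg -0.66 y@-5,-125 [-2.  -0.6]
side 0 [[-27.5, -2.9], [-39.8, -2.6], [-52.0, -2.0], [-64.2, -2.3], [-76.5, -2.1], [-88.7, -2.6], [-100.9, -1.9], [-113.1, -1.8]] deg -0.55 y@-5,-125 [-2.9 -1.8]
side 0.004 [[-28.1, -6.2], [-40.2, -5.9], [-52.4, -5.3], [-64.6, -5.6], [-76.8, -5.3], [-89.0, -5.9], [-101.2, -5.2], [-113.3, -5.1]] deg -0.55 y@-5,-125 [-6.2 -5.1]
inner wood [[-0.7, 84.2], [-0.3, 77.6], [-0.9, 71.1], [-1.6, 64.6], [-1.4, 58.1], [-1.0, 51.5], [-1.9, 45.0]]
inner steel [[-1.0, 32.8], [-0.5, 28.1], [-0.3, 23.4], [-0.5, 18.7], [-0.4, 14.0], [-0.7, 9.3], [-0.5, 4.5]]
outer [[22.3, 76.1], [22.7, 65.3], [22.1, 54.5], [22.2, 43.6], [22.1, 32.7], [22.1, 21.8], [21.9, 10.9]]
side outer [[19.7, 72.4], [19.8, 60.8], [20.1, 49.4], [19.9, 38.0], [20.1, 26.8], [20.1, 15.6], [20.6, 4.6]]
```

View pics/t13.png

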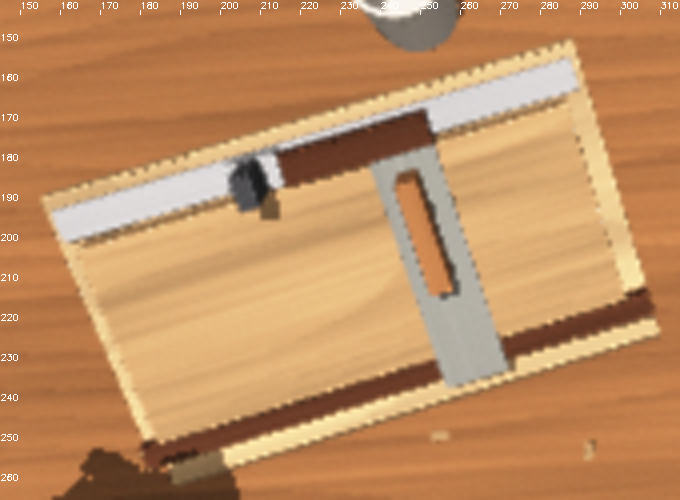

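View pics/s13.png

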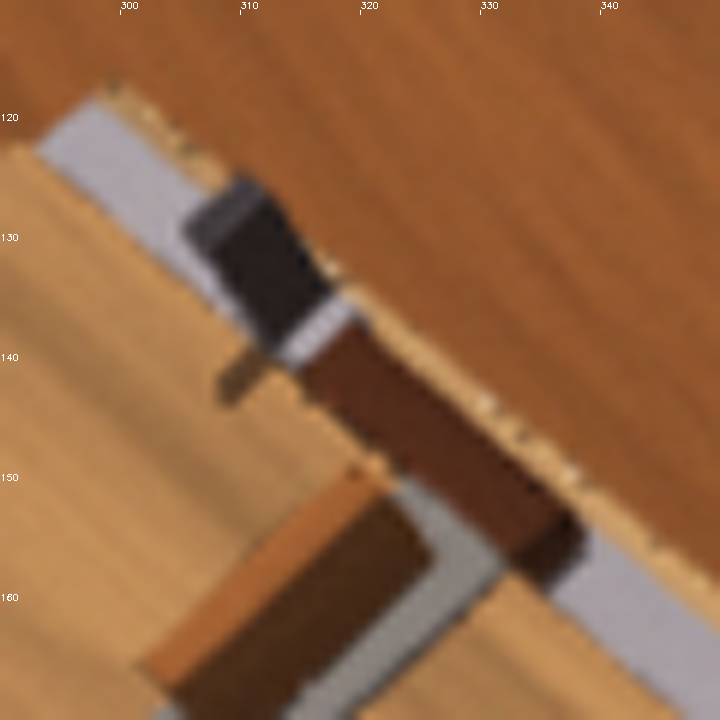

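```bash
python3 -c "
from h import *
print(ctrl.job_done())"
```

```text
the job is handed in; nothing more can be done
None
```

The square is flat on the board, with its fence hooked over the upper edge and its blade edge on the pencil line. The stop is against the long end of the fence. I handed the job in at about 25 s with the arm clear of everything; no verdict was reported.

**Last checks, from both cameras:**
- **Pencil line:** the blade's outer edge is about 2.4 mm (root) and 1.5–1.9 mm (tip) to the −y side of the line; the limit is 4 mm.
- **Fence:** it reads flush within about 1 mm, though the edge readings spread by about 1 mm. The top view puts its outer edge about 2 mm further out than the side view does. I trusted the side view and the inner edge.
- **First placing:** before the stop moved, the blade edge was about 1.2 mm off the line and parallel to within 0.2°. The stop was then about 79 mm from the fence.
- **Stop contact:** the square moved about 0.7 mm with the last 1 mm of the stop's travel, so they touch. That push also turned the square about 0.2°.
- **Other objects:** I planned every move clear of the bottle, cup, hammer and sanding block. I did not measure them again at the end.

**What went wrong on the way:**
- I typed my first two moves in millimetres instead of metres. The step limit capped them and nothing was touched.
- The wrist reached its joint limits about 3 mm short of the final pose, so I let go there. The square dropped about 3 mm and slid flush on its own.

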